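# Washed jars onto the draining rack, lids before them

## Robot

A 6-joint arm with a two-finger parallel gripper is mounted at the origin on a cart in front of the work surface, level with it; the furniture and walls round the work are solid. World frame = base frame: x ahead of the robot, y to its left, z up, the work surface at z = 0. Lengths are in m, angles in rad, forces in N, time in s.
With the tool pointing down it reaches from about 0.25 to 0.775 m from the base axis. Payload 4 kg.
Tool frame: the origin (TCP) lies midway between the tips of the shut fingers; the grasp point (between the pads) lies 19 mm behind it; y points along the fingers, x is the direction in which the jaws open and shut, and the axes are right-handed (so a half turn about y gives the same grasp; the last joint's range is limited). The gripper opens to 94 mm and grips with 3 to 60 N. Pads are 16 mm wide; open, the fingers measure 119 mm over their backs; the gripper's body (75 mm by 177 mm) begins 78 mm behind the grasp point.
Start: joints at [0.998, 0.087, 1.371, -0, 1.684, -0.103], TCP at [0.249, 0.49, 0.206] pointing down, gripper open.
Joint ranges: [-3.1, 3.1], [-0.76, 2.03], [0.27, 2.55], [-1.08, 4.22], [0.17, 2.65], [-2.57, 2.57]. Speed limits (rad/s): [2.79, 2.79, 3.14, 3.14, 3.14, 3.14].

## Interface

Orientations are given as [roll, pitch, yaw] about the fixed x, y, z axes, in that order (R = Rz(yaw) Ry(pitch) Rx(roll)).
In Python, from bench import robot gives the robot as it stands.
- The arm moves only by the shell command python3 -m creep 'ROWS'. ROWS is JSON, a list of rows, each a list of 7 numbers: the shift along the tool's x, y, z in mm, then the turn, a rotation vector about the tool's x, y, z in degrees, then the closure in counts, from 0 (fully open) to 255 (shut). A call has 1 to 5 rows; each row is the pose to reach, as a shift and turn from the pose commanded when the call began, along the tool's axes at that moment; what a row does not reach only later rows make up. A row lasts 1/8 s, in which the tool goes at most 62.5 mm and 10.7 degrees, less where a joint would pass 70% of its speed; a pose out of reach is approached as far as the arm can. A call with a gripper value outside its range is refused whole. The fingers move at their own pace and stop on an object; the grip force is fixed at half the most. Time passes only in rows, so rows that repeat a pose let the fingers close. It gives the time, the measured TCP pose, the force and the opening at its end, in the units of the state.
- robot.get_obs(): the state, without advancing time (a new reading comes with each control period).
- robot.snapshot(name): name is "scene" or "top"; returns a dict with "color" (400x640x3 uint8, blue, green, red), "fx", "fy", "cx", "cy" (pixels), "world_from_camera" (4x4, takes a point from camera to world coordinates). Camera axes: x right, y down, z forward; pixel columns grow to the right and rows downward; lengths in m; the calibration is good to about 2 mm. A picture is of the moment at which its call begins. There is no depth.
- robot.close_job(): hands the job in, once; it reports no verdict.
Trained networks look in the newest picture that a camera, given by its name, has taken for a name from the list of things; names that differ only in an ending like _2 or _b are one class to them, and where a whole thing is asked for, a point or a joint stands for the part that bears it (a point fixed in the world has none). Each returns a list of dicts, best first, with "p" (0 to 1); they miss things now and then, are a little off and sometimes report something else, mostly with a low value. They report only what shows in the picture. A call takes as long as a camera call. They do not tell look-alikes from the thing itself.
- robot.spot_in(name, camera): "point" ([x, y, z] in m, in world coordinates, good to about 4 mm: the middle of the surface that is visible of it).
- robot.landmark_of(name, camera): "point" ([x, y, z] in m, in world coordinates, good to about 4 mm: a listed point, or the origin of a listed thing).
The state is a dict: "time": time; "joint_positions": joint angles; "qvel": joint speeds; "joint_torque": joint torques, N m; "tool_pos": TCP position; "ee_rot": TCP orientation; "wrist_force": force on the tool from outside, world axes, zero at the start; "wrist_torque": the same for the moment, N m; "width": finger opening in m.
Only numpy, scipy, OpenCV 4.12 (cv2) and the standard library are available. Lean on these libraries where they do the work, as an engineer would, in place of code of your own. Each camera call takes 0.05 s, during which the arm holds its last target.

## Task

Put the washing-up to drain: hang the tall jar, the beaker and the small jar mouth down on the rack's slanting pegs, the tall jar on the longest peg, the beaker on the middle-length one and the small jar on the shortest, so that each rests on its peg's tip with its mouth clear of the tray. Lay each jar's own lid flat, hollow side up, on the front strip of the rack, straight in front of its jar; the beaker has no lid.

Things in the scene. Friction and masses are not known exactly. Their poses are not given: they have to be found in the camera images.
- tall_jar: the tall wide-mouth jar, white plastic, standing mouth down on a 3 mm mat: 100 mm high, 62 mm outside diameter, threaded neck (the lowest 14 mm) 52 mm, 96 mm deep inside, mouth 47 mm inside. Origin: centre of the mouth; z points from mouth to closed base (up). Hung, its base rests on the peg's tip from inside; let go, it tips a little more upright
- beaker: the beaker, with a small pouring lip and no thread, white plastic, standing mouth down on a 3 mm mat: 74 mm high, 56 mm outside diameter, rim 60 mm, 70 mm deep inside, mouth 55 mm inside. Origin: centre of the mouth; z points from mouth to closed base (up). Hung, its base rests on the peg's tip from inside; let go, it tips a little more upright
- small_jar: the small wide-mouth jar, white plastic, standing mouth down on a 3 mm mat: 48 mm high, 46 mm outside diameter, threaded neck (the lowest 14 mm) 41 mm, 44 mm deep inside, mouth 36 mm inside. Origin: centre of the mouth; z points from mouth to closed base (up). Hung, its base rests on the peg's tip from inside; let go, it tips a little more upright
- large_lid: the larger of two black screw lids, that of the tall jar, lying hollow side up: 58 mm diameter, 18 mm high. Origin: centre of its underside, z up
- small_lid: the smaller black screw lid, that of the small jar, lying hollow side up: 45 mm diameter, 18 mm high. Origin: centre of its underside, z up
- long_peg: the longest of three dark grey draining pegs fixed in the rack: a round-tipped rod 14 mm thick, 116 mm long from foot to tip, leaning 20 deg towards the rack's front. Origin: centre of its foot, on the tray; axes as the rack's, z up: the rod runs along (-0.342, 0, 0.940), tip at (-40, 0, 109) mm. Its place among the rack's three varies
- middle_peg: the middle of three dark grey draining pegs fixed in the rack: a round-tipped rod 14 mm thick, 90 mm long from foot to tip, leaning 20 deg towards the rack's front. Origin: centre of its foot, on the tray; axes as the rack's, z up: the rod runs along (-0.342, 0, 0.940), tip at (-31, 0, 85) mm. Its place among the rack's three varies
- short_peg: the shortest of three dark grey draining pegs fixed in the rack: a round-tipped rod 14 mm thick, 64 mm long from foot to tip, leaning 20 deg towards the rack's front. Origin: centre of its foot, on the tray; axes as the rack's, z up: the rod runs along (-0.342, 0, 0.940), tip at (-22, 0, 60) mm. Its place among the rack's three varies
- rack: fixed low stainless draining tray, 225 mm deep (x), 340 wide (y), surface 14 mm above the bench, rim 6 mm higher. Origin: centre of its underside; x to its back, z up. Pegs in a row 66 mm behind the centre, at y -115, 0, 115 mm. A 3 mm bead at x = -16 mm parts them from the flat slotted front strip for lids, 88 mm deep, mid-line at x = -62 mm (128 mm before the peg feet)
There are look-alikes about, which are no part of the job. What is shaped like the small_jar but black is not meant.

How it is judged:
By the outcome, as a careful person would: the job done as asked, in the order asked, and still so for the second after the job is handed in, with the robot touching nothing.
It also fails if it takes over 125 s, if anything falls off the work surface, if the arm or the gripper's body presses on something with over 40 N, if the wrist force passes 120 N, or if a joint passes its speed limit or range.

## Working session

There is one attempt and no reset: what is moved stays moved. The work goes in short steps, Python scripts to look and compute and a shell command to move; the robot and the scene stay as the last step left them, time stands still between calls to the robot, and variables do not carry over. Pictures are saved under pics/ and viewed, and the job is handed in when it is done.

```bash
ls; mkdir -p pics
cat > h.py <<'E'
import numpy as np, cv2
from bench import robot
def snap(n,f):
    s=robot.snapshot(n); cv2.imwrite('pics/'+f,s['color']); return s
def proj(s,p):
    T=np.linalg.inv(np.array(s['world_from_camera'])); q=T[:3,:3]@np.array(p)+T[:3,3]
    return s['fx']*q[0]/q[2]+s['cx'], s['fy']*q[1]/q[2]+s['cy']
def onz(s,u,v,z):
    T=np.array(s['world_from_camera']); d=T[:3,:3]@np.array([(u-s['cx'])/s['fx'],(v-s['cy'])/s['fy'],1]); o=T[:3,3]
    return o+d*(z-o[2])/d[2]
E
python3 - <<'E'
from h import *
np.set_printoptions(precision=4,suppress=True)
o=robot.get_obs(); print(o)
for c in ['top','scene']:
    s=snap(c,c+'0.png'); print(c,s['fx'],s['cx'],s['cy'],np.array(s['world_from_camera']))
    for n in 'tall_jar beaker small_jar large_lid small_lid long_peg middle_peg short_peg rack'.split():
        for r in robot.landmark_of(n,c): print(n,np.round(r['point'],4),round(r['p'],2),np.round(proj(s,r['point'])))
E
```

```text
pics
{'time': 0.0, 'joint_positions': array([ 0.9979,  0.0879,  1.3722, -0.    ,  1.6836, -0.1031]), 'qvel': array([-0.0001,  0.0008,  0.0001, -0.0006,  0.0011,  0.0014]), 'joint_torque': array([  0.0005, -34.0185, -30.2424,   0.0717,   0.0334,  -0.0002]), 'tool_pos': array([0.2487, 0.49  , 0.2043]), 'ee_rot': array([-1.5706,  0.0021,  1.101 ]), 'wrist_force': array([-0.2743, -0.2442,  0.6119]), 'wrist_torque': array([-0.0253,  0.0153,  0.053 ]), 'width': 0.09412506592867614}
top 470.9744154793944 325.71272206201746 205.1588805199581 [[ 0.0083 -0.9856  0.1688  0.2468]
 [-0.9999 -0.0058  0.0149  0.1504]
 [-0.0137 -0.1689 -0.9855  1.6504]
 [ 0.      0.      0.      1.    ]]
tall_jar [0.416  0.3741 0.0096] 0.84 [269. 236.]
beaker [0.4311 0.2761 0.0025] 0.77 [297. 232.]
small_jar [ 0.5504  0.2249 -0.0016] 0.68 [312. 199.]
small_jar [0.5707 0.044  0.0019] 0.58 [363. 194.]
small_jar [0.4555 0.6889 0.0019] 0.51 [181. 225.]
small_jar [ 0.4815  0.0494 -0.0036] 0.44 [361. 219.]
large_lid [0.4282 0.1563 0.0066] 0.55 [331. 233.]
small_lid [ 0.5599  0.3337 -0.0026] 0.52 [282. 197.]
small_lid [ 0.
[... 508 characters left out ...]
297 0.2799 0.003 ] 0.93 [285. 205.]
small_jar [0.5528 0.2246 0.0003] 0.59 [322. 205.]
small_jar [0.5663 0.0432 0.0001] 0.57 [349. 234.]
small_jar [ 0.4584  0.6895 -0.0005] 0.56 [258. 153.]
small_jar [0.4743 0.0505 0.0028] 0.49 [323. 240.]
small_lid [ 0.5992 -0.1492  0.0156] 0.56 [390. 266.]
small_lid [0.5575 0.3336 0.0023] 0.55 [311. 189.]
long_peg [ 0.596  -0.1536  0.0156] 0.58 [389. 267.]
long_peg [0.4281 0.1533 0.0031] 0.35 [298. 226.]
middle_peg [ 0.5453 -0.3759  0.0138] 0.58 [421. 331.]
middle_peg [ 0.5105 -0.2517 -0.0017] 0.26 [382. 304.]
short_peg [ 0.5727 -0.2633  0.0128] 0.6 [404. 296.]
short_peg [0.5539 0.2264 0.0001] 0.27 [322. 205.]
rack [ 0.5115 -0.2502  0.0012] 0.98 [383. 303.]
```

View pics/top0.png

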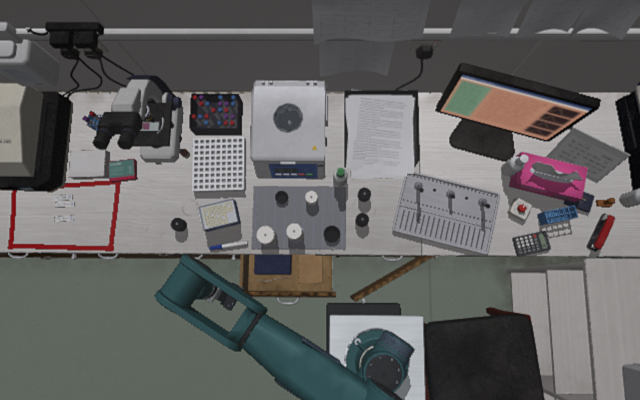

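View pics/scene0.png

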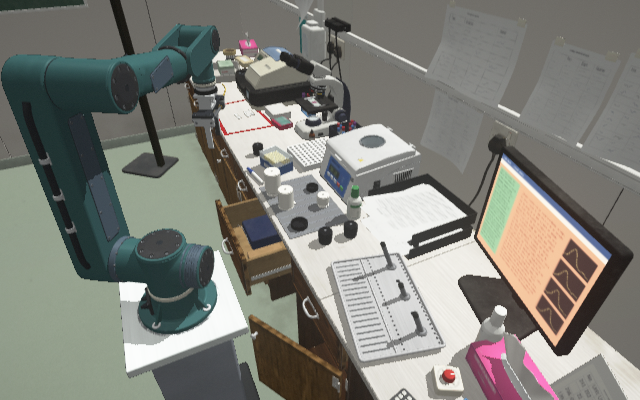

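Run:
```python
from h import *
a=cv2.imread('pics/top0.png'); cv2.imwrite('pics/c1.png',cv2.resize(a[170:260,240:380],None,fx=5.6,fy=5.6,interpolation=cv2.INTER_CUBIC))
cv2.imwrite('pics/c2.png',cv2.resize(a[165:260,385:510],None,fx=6,fy=6,interpolation=cv2.INTER_CUBIC))
a=cv2.imread('pics/scene0.png'); cv2.imwrite('pics/c3.png',cv2.resize(a[130:260,240:400],None,fx=4.6,fy=4.6,interpolation=cv2.INTER_CUBIC))
cv2.imwrite('pics/c4.png',cv2.resize(a[235:365,325:455],None,fx=4.6,fy=4.6,interpolation=cv2.INTER_CUBIC))
```

```text
(no output)
```

View pics/c1.png

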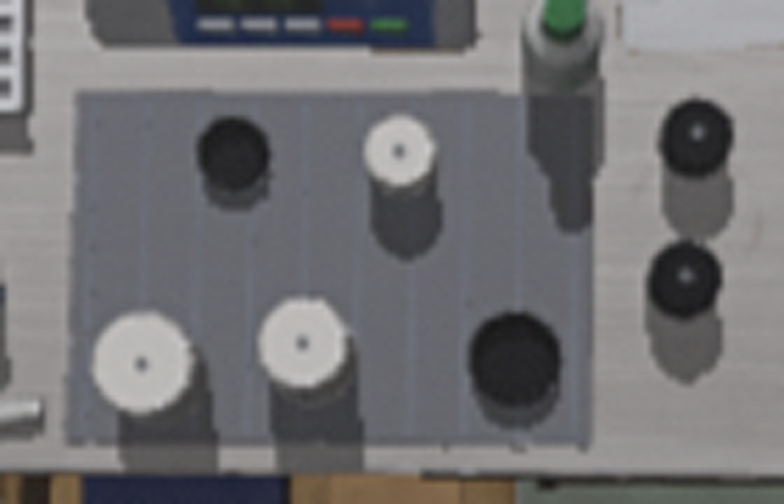

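View pics/c2.png

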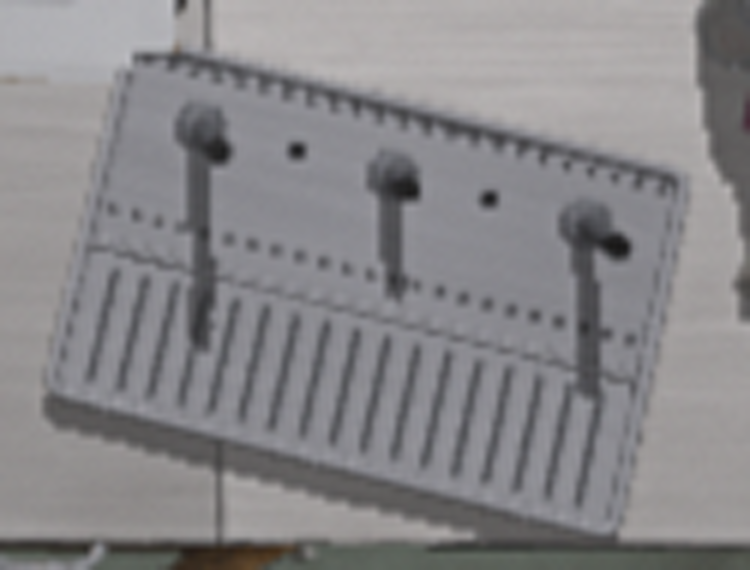

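View pics/c3.png

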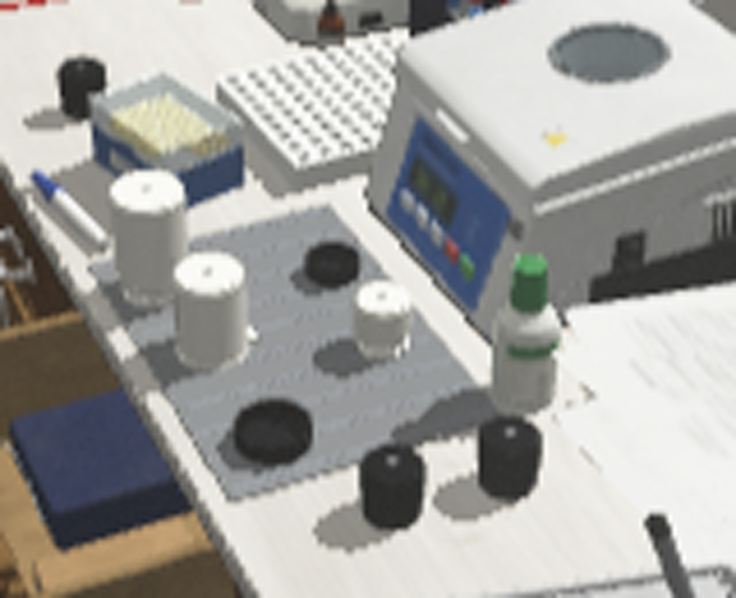

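View pics/c4.png

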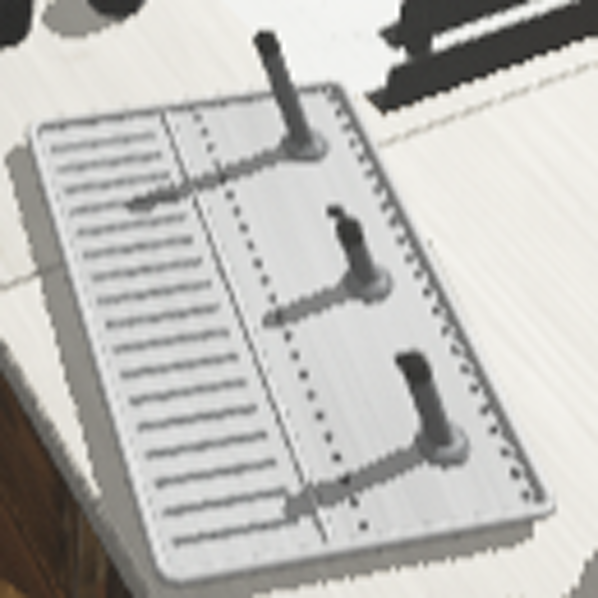

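The parts are clear. In the top view the white tall_jar is at (265,235), the beaker with its lip at (294,231) and the white small_jar at (311,197). The large lid is at (332,234) and the small lid at (282,197).

There are four candidates for small_jar: (311,197) white, and (364,194), (362,220) and (181,225) black. The white one fits. The enlarged crop confirms it is white, mouth down with a neck, and on the mat.

On the rack, the long peg is at left, the short one in the middle and the middle-length one at right. Next I'll refine the positions.

```bash
cat >> h.py <<'E'
RK=(0.508,-0.250,-14.0)
def rackpt(p,rk=RK):
    t=np.radians(rk[2]); c,s=np.cos(t),np.sin(t)
    return np.array([rk[0]+c*p[0]-s*p[1], rk[1]+s*p[0]+c*p[1], p[2]])
E
python3 - <<'E'
from h import *
from scipy.optimize import least_squares
np.set_printoptions(precision=4,suppress=True)
t=robot.snapshot('top'); c=robot.snapshot('scene')
def m(p,k,o): return ((p[0]+.5)/k-.5+o[0],(p[1]+.5)/k-.5+o[1])
for n,p,z in [('tall',(142,363),.103),('beaker',(303,343),.077),('small',(399,151),.051)]:
    print(n, onz(t,*m(p,5.6,(240,170)),z))
for n,p,z in [('tall',(148,188),.103),('beaker',(208,271),.077),('small',(381,297),.051)]:
    print(n,'scene', onz(c,*m(p,4.6,(240,130)),z))
print('large lid',onz(t,*m((516,358),5.6,(240,170)),.021),onz(c,*m((273,430),4.6,(240,130)),.019))
print('small lid',onz(t,*m((234,153),5.6,(240,170)),.021),onz(c,*m((331,263),4.6,(240,130)),.019))
print('bottle',onz(t,*m((560,50),5.6,(240,170)),.0),onz(c,*m((524,400),4.6,(240,130)),.0),onz(c,*m((533,262),4.6,(240,130)),.1))
# rack: peg tips and feet
P=[('L',[ (26,115,123),]),]
obs=[]
# model pts (mm rack frame), pixel top, pixel scene
tips={'L':(26,115,123),'S':(44,0,74),'M':(35,-115,99)}
pt={'L':(218,150),'S':(405,187),'M':(618,246)}
ps={'L':(266,38),'S':(341,214),'M':(408,358)}
for k in tips:
    obs.append((t,np.array(tips[k])/1000,m(pt[k],6,(385,165)))); obs.append((c,np.array(tips[k])/1000,m(ps[k],4.6,(325,235))))
cor={(112.5,170):[(130,60),None],(112.5,-170):[(688,180),(550,508)],(-112.5,170):[(50,398),(35,128)],(-112.5,-170):[(618,535),(172,578)]}
for k,(a,b) in cor.items():
    q=np.array([k[0],k[1],20])/1000
    if a: obs.append((t,q,m(a,6,(385,165))))
    if b: obs.append((c,q,m(b,4.6,(325,235))))
def f(x,o=None): return np.concatenate([np.subtract(proj(s,rackpt(q,x)),uv) for s,q,uv in obs])
r=least_squares(f,[.508,-.25,-14],x_scale=[.01,.01,1],loss='soft_l1'); print(r.x); print(f(r.x).reshape(-1,2))
for sel in (t,c):
    o2=[o for o in obs if o[0] is sel]
    g=lambda x:np.concatenate([np.subtract(proj(s,rackpt(q,x)),uv) for s,q,uv in o2])
    print(least_squares(g,[.508,-.25,-14],x_scale=[.01,.01,1]).x)
E
```

```text
tall [0.4125 0.3738 0.103 ]
beaker [0.428  0.2811 0.077 ]
small [0.5505 0.2263 0.051 ]
tall scene [0.4179 0.3733 0.103 ]
beaker scene [0.4316 0.2801 0.077 ]
small scene [0.5536 0.2243 0.051 ]
large lid [0.426  0.1533 0.021 ] [0.4281 0.147  0.019 ]
small lid [0.5544 0.3316 0.021 ] [0.5559 0.3255 0.019 ]
bottle [0.6267 0.1264 0.    ] [0.6255 0.1183 0.    ] [0.648  0.1551 0.1   ]
[  0.5084  -0.246  -13.9916]
[[ 0.1478  0.2728]
 [-1.7995 -1.5939]
 [ 0.6278  0.1732]
 [ 0.1432  1.3184]
 [ 0.455  -0.1009]
 [ 0.0708 -0.7032]
 [-0.4501 -5.7865]
 [ 1.2131 -2.5755]
 [ 2.8257 -0.0892]
 [-1.5275 -1.0812]
 [-3.9047 -2.2004]
 [ 0.4101  0.5223]
 [-3.1643  1.4149]]
[  0.5043  -0.2456 -13.2901]
[  0.511   -0.2469 -14.5851]
```

```bash
cat > ov.py <<'E'
from h import *
def overlay(rk,fn,cams=('top','scene')):
    out=[]
    for n,(x0,y0,w,hh),k in [('top',(385,160,125,100),4),('scene',(325,235,130,130),4)]:
        s=robot.snapshot(n); a=cv2.resize(s['color'][y0:y0+hh,x0:x0+w],None,fx=k,fy=k,interpolation=cv2.INTER_CUBIC)
        P=lambda p:tuple(int(v) for v in ((np.array(proj(s,rackpt(np.array(p)/1000,rk)))-[x0,y0]+.5)*k-.5))
        for z,col in ((20,(0,0,255)),(0,(255,0,0))):
            c=[P((i*112.5,j*170,z)) for i,j in ((1,1),(1,-1),(-1,-1),(-1,1))]
            cv2.polylines(a,[np.array(c)],True,col,1)
        cv2.line(a,P((-16,170,14)),P((-16,-170,14)),(0,255,0),1)
        for y,tp in ((115,(26,115,123)),(0,(44,0,74.)),(-115,(35,-115,99))):
            cv2.line(a,P((66,y,14)),P(tp),(0,255,255),1)
        out.append(a[:400])
    cv2.imwrite('pics/'+fn,np.hstack([cv2.copyMakeBorder(o,0,400-len(o),0,0,0) for o in out])[:, :1100])
E
python3 - <<'E'
from ov import *
overlay((.5084,-.246,-13.99),'ov1.png')
a=cv2.imread('pics/ov1.png'); print(a.shape); cv2.imwrite('pics/ov1a.png',a[:,:500]); cv2.imwrite('pics/ov1b.png',a[:,500:])
E
```

```text
(400, 1020, 3)
```

View pics/ov1a.png

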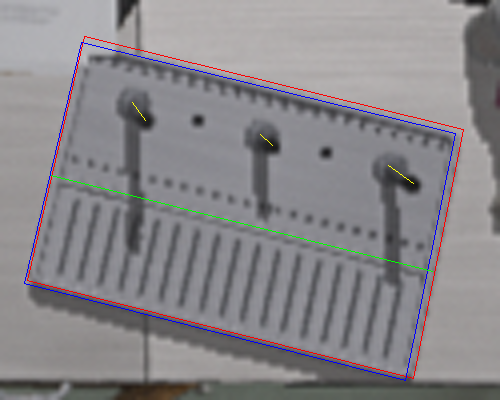

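View pics/ov1b.png

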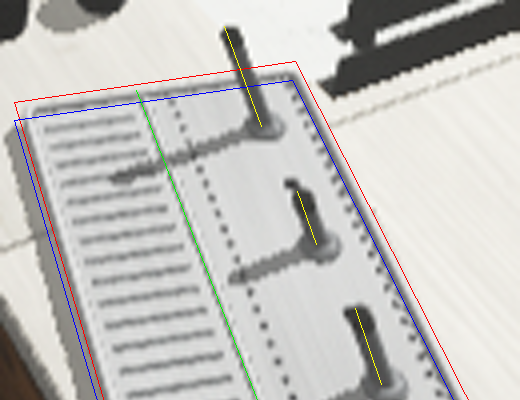

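Run:
```python
from h import *
from scipy.optimize import least_squares
np.set_printoptions(precision=4,suppress=True)
t=robot.snapshot('top'); c=robot.snapshot('scene')
def m(p,k,o): return ((p[0]+.5)/k-.5+o[0],(p[1]+.5)/k-.5+o[1])
obs=[]
# tip centre = sphere centre (7mm short of tip)
for p,a,b in [((28.4,115,116.4),(218,150),(266,42)),((46.4,0,67.4),(404,185),(349,228)),((37.4,-115,92.4),(617,245),(410,364)),
  ((66,115,16),(201,126),(306,148)),((66,0,16),(393,174),(371,284)),((66,-115,16),(586,221),(443,443))]:
    q=np.array(p)/1000
    obs.append((t,q,m(a,6,(385,165)))); obs.append((c,q,m(b,4.6,(325,235))))
def run(o):
    g=lambda x:np.concatenate([np.subtract(proj(s,rackpt(q,x)),uv) for s,q,uv in o])
    r=least_squares(g,[.508,-.25,-14],x_scale=[.01,.01,1]); print(r.x); print(g(r.x).reshape(-1,2))
run(obs); run(obs[::2]); run(obs[1::2])
```

```text
[  0.5089  -0.2474 -14.4707]
[[ 0.484  -0.4121]
 [-0.454  -0.6018]
 [ 0.9654  0.0931]
 [-0.5555  0.1986]
 [ 0.5612 -0.1294]
 [ 0.3582  0.0705]
 [ 0.4192 -0.7408]
 [-0.354  -0.7465]
 [ 0.3114 -0.5981]
 [-0.8963 -0.5733]
 [ 0.288  -0.2246]
 [-0.5256 -0.0716]]
[  0.5076  -0.2459 -14.1824]
[[-0.0496  0.1047]
 [ 0.4619  0.4286]
 [ 0.0992  0.0524]
 [-0.1335 -0.2705]
 [-0.2035 -0.2806]
 [-0.1923 -0.0621]]
[  0.5094  -0.2483 -14.7381]
[[ 0.0899 -0.4522]
 [-0.1522  0.4274]
 [ 0.6     0.3645]
 [ 0.1824 -0.5538]
 [-0.4912 -0.3192]
 [-0.2713  0.2639]]
```

```bash
sed -i 's/^RK=.*/RK=(0.5087,-0.2473,-14.4)/' h.py
cat >> h.py <<'E'
from scipy.spatial.transform import Rotation as Ro
def cur():
    o=robot.get_obs(); return np.array(o['tool_pos']),Ro.from_euler('xyz',o['ee_rot']),o
def Rt(yaw,tilt):
    t=np.radians(tilt); c,s=np.cos(t),np.sin(t)
    return Ro.from_euler('z',yaw,degrees=True)*Ro.from_matrix(np.array([[c,s,0],[0,0,1],[s,-c,0]]))
def plan(pos,yaw,tilt=0,label=''):
    p,R,o=cur(); d=R.inv().apply(np.array(pos)-p)*1000; rv=np.degrees((R.inv()*Rt(yaw,tilt)).as_rotvec())
    print(label,'from',np.round(p,4),'shift',np.round(d,1),'rot',np.round(rv,1),'rows>=%.1f'%max(np.linalg.norm(d)/62.5,np.linalg.norm(rv)/10.7))
# jar on peg: TCP pos when inside base touches tip; g=height of grasp point above mouth, depth inside
def hang(tip,depth,g,yaw,tilt,lift=0):
    ax=-Rt(yaw,tilt).apply([0,1,0]); w=rackpt(np.array(tip)/1000)
    return w+ax*(-depth+g-19+lift)/1000
E
python3 - <<'E'
from h import *
plan((.415,.3736,.150),42,0,'above')
plan((.415,.3736,.039),42,0,'down')
E
```

```text
above from [0.249  0.4904 0.2055] shift [ -29.    55.5 -200.9] rot [-0.  21.1  0. ] rows>=3.4
down from [0.249  0.4904 0.2055] shift [ -29.1  166.5 -200.9] rot [-0.  21.1  0. ] rows>=4.2
```

```bash
python3 -m creep '[[-29,55,-201,0,21,0,0],[-29,55,-201,0,21,0,0],[-29,55,-201,0,21,0,0],[-29,55,-201,0,21,0,0],[-29,55,-201,0,21,0,0]]'
python3 - <<'E'
from h import *
plan((.415,.3736,.039),42,0,'down')
s=snap('scene','s1.png'); cv2.imwrite('pics/s1c.png',cv2.resize(s['color'][110:260,200:360],None,fx=4,fy=4))
E
```

```text
time: 1.92
tool_pos: [0.4159, 0.3723, 0.1496]
ee_rot: [-1.57, 0.002, 0.731]
wrist_force: [-0.2, -0.4, 0.1]
width: 0.0941
down from [0.4159 0.3723 0.1496] shift [  0.4 110.6   1.5] rot [-0.  -0.1 -0.1] rows>=1.8
```

View pics/s1c.png

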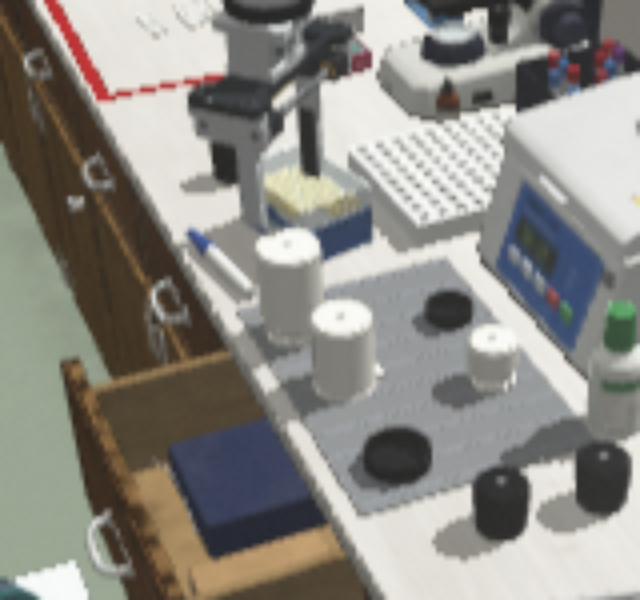

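```bash
python3 -m creep '[[0,55,1,0,0,0,0],[0,110,1,0,0,0,0],[0,110,1,0,0,0,0],[0,110,1,0,0,0,255],[0,110,1,0,0,0,255]]'; python3 -m creep '[[0,0,0,0,0,0,255],[0,0,0,0,0,0,255],[0,0,0,0,0,0,255]]'
```

```text
time: 2.6
tool_pos: [0.4161, 0.3762, 0.0442]
ee_rot: [-1.571, -0.007, 0.735]
wrist_force: [0.1, -1.0, 0.6]
width: 0.0776
time: 2.98
tool_pos: [0.4155, 0.3753, 0.0426]
ee_rot: [-1.571, -0.004, 0.734]
wrist_force: [-0.7, -0.1, 6.2]
width: 0.0652
```

```bash
python3 -m creep '[[0,0,0,0,0,0,255],[0,0,0,0,0,0,255],[0,0,0,0,0,0,255]]'
python3 - <<'E'
from h import *
plan((.415,.3736,.039),42,0,'t')
E
```

```text
time: 3.35
tool_pos: [0.4155, 0.3753, 0.0426]
ee_rot: [-1.571, -0.004, 0.734]
wrist_force: [-1.4, 0.1, 6.8]
width: 0.0654
t from [0.4155 0.3753 0.0426] shift [-1.5  3.6 -0.9] rot [-0.   0.1  0.2] rows>=0.1
```

```bash
python3 -m creep '[[0,-20,0,0,0,0,255],[0,-40,0,0,0,0,255],[0,-40,0,0,0,0,255]]'
python3 - <<'E'
from h import *
s=snap('scene','s2.png'); cv2.imwrite('pics/s2c.png',cv2.resize(s['color'][110:260,200:360],None,fx=4,fy=4))
E
```

```text
time: 3.72
tool_pos: [0.4156, 0.3751, 0.0822]
ee_rot: [-1.571, -0.004, 0.734]
wrist_force: [-0.7, 0.3, -0.8]
width: 0.0649
```

View pics/s2c.png

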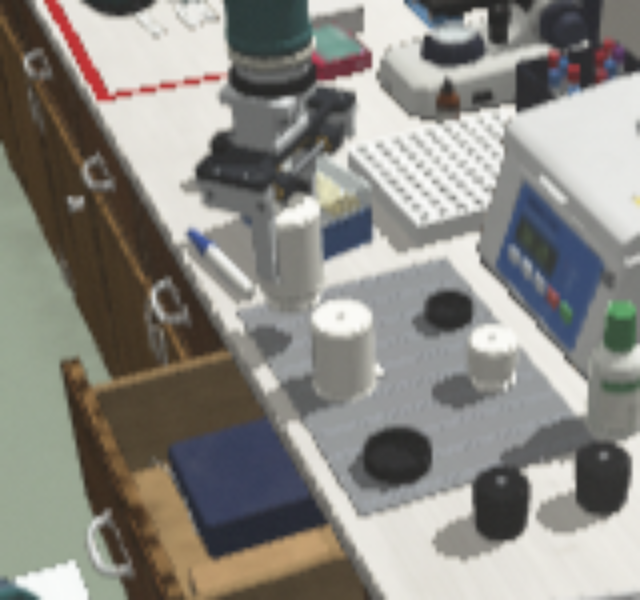

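Run:
```python
from h import *
T=(26,115,123)
for l in (115,0):
    h=hang(T,96,58.6,-14.4,15,l); print(h); plan(h,-14.4,15,'lift%d'%l)
```

```text
[ 0.5477922  -0.13860704  0.17960325]
lift115 from [0.4148 0.3745 0.0808] shift [-244.9  -99.1 -470. ] rot [ -7.4  56.1 -13.7] rows>=8.6
[ 0.57662129 -0.1460091   0.06852178]
lift0 from [0.4148 0.3745 0.0808] shift [-228.6   12.  -494.8] rot [ -7.4  56.1 -13.7] rows>=8.7
```

```bash
python3 -m creep '[[0,-60,0,0,0,0,255],[-5,-120,-10,0,2,0,255],[-40,-140,-60,0,9,0,255],[-70,-140,-115,0,18,0,255],[-100,-140,-165,0,26,0,255]]'
python3 - <<'E'
from h import *
h=hang((26,115,123),96,58.6,-14.4,15,135);plan(h,-14.4,15,'lift135')
E
```

```text
time: 4.4
tool_pos: [0.4507, 0.183, 0.2194]
ee_rot: [-1.571, 0.001, 0.277]
wrist_force: [1.7, 0.2, -1.3]
width: 0.0649
lift135 from [0.4507 0.183  0.2194] shift [   1.1   20.6 -333.3] rot [ -3.9  30.1 -14.7] rows>=5.3
```

```bash
python3 -m creep '[[0,0,-60,-1,8,-3,255],[0,2,-118,-2,16,-7,255],[0,8,-175,-3,24,-11,255],[0,14,-232,-4,30,-15,255],[1,20,-290,-4,30,-15,255]]'
python3 - <<'E'
from h import *
h=hang((26,115,123),96,58.6,-14.4,15,135);plan(h,-14.4,15,'lift135')
E
```

```text
time: 5.03
tool_pos: [0.5307, -0.0945, 0.1985]
ee_rot: [-1.569, -0.266, -0.246]
wrist_force: [0.9, -0.0, -0.2]
width: 0.065
lift135 from [ 0.5307 -0.0945  0.1985] shift [ 21.5   5.4 -38.6] rot [-0.1  0.3  0.2] rows>=0.7
```

```bash
python3 -m creep '[[22,5,-39,0,0,0,255],[22,5,-39,0,0,0,255],[22,5,-39,0,0,0,255],[22,5,-39,0,0,0,255]]'
python3 - <<'E'
from h import *
h=hang((26,115,123),96,58.6,-14.4,15,125);plan(h,-14.4,15,'lift125')
s=snap('scene','s3.png'); cv2.imwrite('pics/s3c.png',cv2.resize(s['color'][150:350,270:460],None,fx=3,fy=3))
t=snap('top','t3.png'); cv2.imwrite('pics/t3c.png',cv2.resize(t['color'][150:270,360:520],None,fx=5,fy=5))
print(proj(s,rackpt((.026,.115,.123))),proj(t,rackpt((.026,.115,.123))))
E
```

```text
time: 5.52
tool_pos: [0.5442, -0.1354, 0.201]
ee_rot: [-1.57, -0.267, -0.245]
wrist_force: [-0.5, 0.7, -0.5]
width: 0.0653
lift125 from [ 0.5442 -0.1354  0.201 ] shift [-1.5 11.8 -2.2] rot [-0.2  0.4  0.3] rows>=0.2
(np.float64(381.2743851848701), np.float64(241.52874742534993)) (np.float64(421.5633191402602), np.float64(189.54025271114082))
```

View pics/s3c.png

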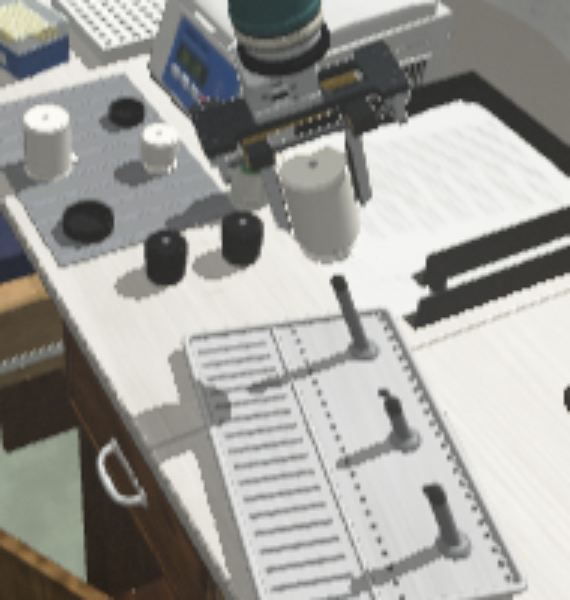

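View pics/t3c.png

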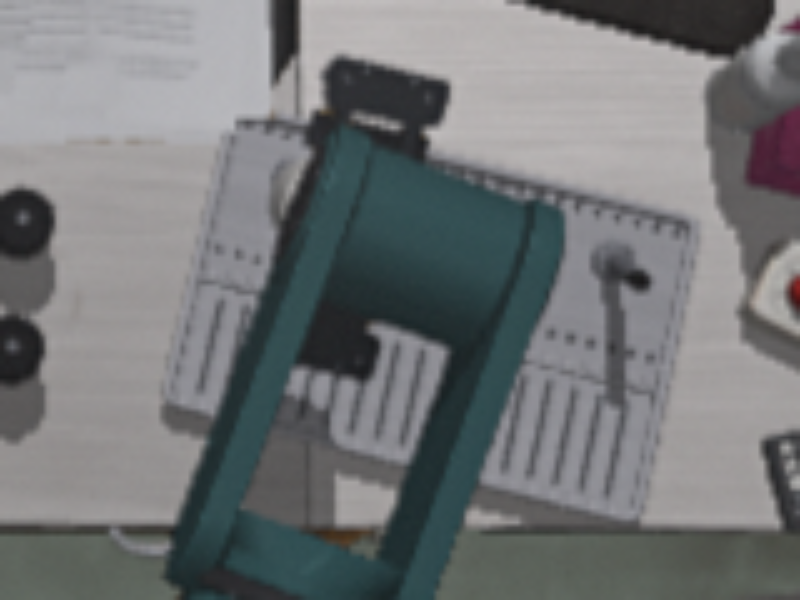

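```bash
cat >> h.py <<'E'
def circ(c,ax,r,n=40):
    ax=np.array(ax)/np.linalg.norm(ax); u=np.cross(ax,[0,1,0.3]); u/=np.linalg.norm(u); v=np.cross(ax,u)
    a=np.linspace(0,2*np.pi,n); return np.array([np.array(c)+r*(np.cos(t)*u+np.sin(t)*v) for t in a])
def heldov(s,box,k,g,H,r,tipmm,fn):
    x0,y0,w,h=box; a=cv2.resize(s['color'][y0:y0+h,x0:x0+w],None,fx=k,fy=k,interpolation=cv2.INTER_CUBIC)
    p,R,o=cur(); ax=-R.apply([0,1,0]); m=p+ax*(19-g)/1000
    P=lambda q:((np.array(proj(s,q))-[x0,y0]+.5)*k-.5).astype(int)
    for z,rr in ((0,r[0]),(H,r[1])):
        cv2.polylines(a,[np.array([P(q) for q in circ(m+ax*z/1000,ax,rr/1000)])],True,(0,0,255),1)
    cv2.line(a,tuple(map(int,P(m+ax*.1))),tuple(map(int,P(m-ax*.05))),(0,255,0),1)
    cv2.circle(a,tuple(map(int,P(rackpt(np.array(tipmm)/1000)))),2,(255,0,255),-1)
    cv2.imwrite('pics/'+fn,a)
E
python3 - <<'E'
from h import *
s=robot.snapshot('scene'); heldov(s,(340,180,70,100),6,58.6,100,(26,31),(26,115,123),'h1.png')
E
```

```text
(no output)
```

View pics/h1.png

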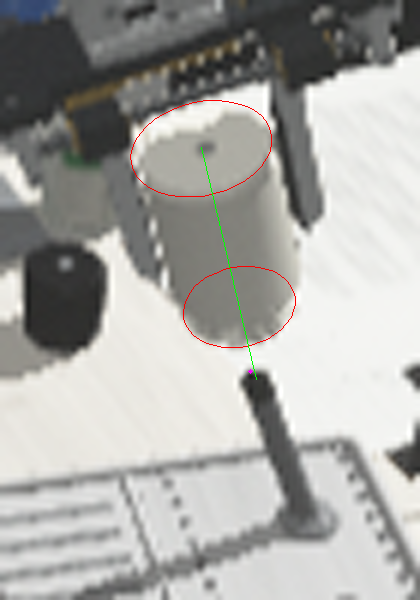

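```bash
python3 -m creep '[[-1,30,-2,0,0,0,255],[-1,60,-2,0,0,0,255],[-1,90,-2,0,0,0,255],[-1,120,-2,0,0,0,255],[-1,120,-2,0,0,0,255]]'
python3 - <<'E'
from h import *
h=hang((26,115,123),96,58.6,-14.4,15,0);plan(h,-14.4,15,'lift0')
s=robot.snapshot('scene'); heldov(s,(340,180,70,100),6,58.6,100,(26,31),(26,115,123),'h2.png')
E
```

```text
time: 6.3
tool_pos: [0.572, -0.1448, 0.0823]
ee_rot: [-1.569, -0.262, -0.245]
wrist_force: [-0.9, 0.5, -0.6]
width: 0.065
lift0 from [ 0.572  -0.1448  0.0823] shift [ 1.  14.5 -0.1] rot [-0.2  0.3 -0. ] rows>=0.2
```

View pics/h2.png

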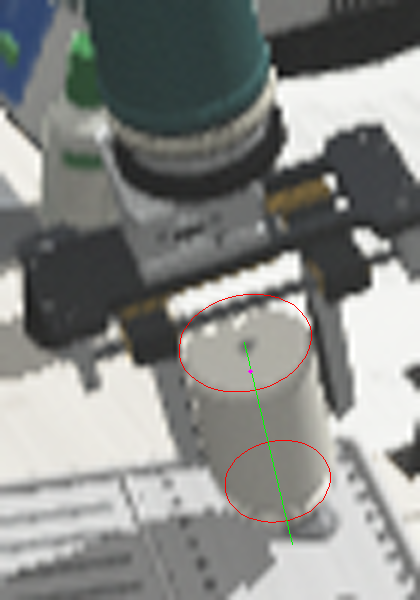

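```bash
python3 -m creep '[[1,4,0,0,0,0,255],[1,8,0,0,0,0,255],[1,10,0,0,0,0,255],[1,10,0,0,0,0,255]]';python3 -m creep '[[0,1.5,0,0,0,0,255],[0,3,0,0,0,0,255],[0,3,0,0,0,0,255]]'
```

```text
time: 6.85
tool_pos: [0.5773, -0.1471, 0.0762]
ee_rot: [-1.57, -0.268, -0.246]
wrist_force: [0.2, 0.3, -0.7]
width: 0.0649
time: 7.22
tool_pos: [0.578, -0.1472, 0.0729]
ee_rot: [-1.57, -0.267, -0.246]
wrist_force: [-0.2, -0.7, -0.4]
width: 0.065
```

```bash
python3 -m creep '[[-1,1.5,0,0,0,0,255],[-1,3,0,0,0,0,255],[-1,3,0,0,0,0,255]]';python3 -m creep '[[0,1,0,0,0,0,255],[0,2,0,0,0,0,255],[0,2,0,0,0,0,255]]'
```

```text
time: 7.6
tool_pos: [0.5779, -0.1472, 0.0698]
ee_rot: [-1.57, -0.267, -0.246]
wrist_force: [-0.5, 0.1, -1.1]
width: 0.0652
time: 7.98
tool_pos: [0.5783, -0.1473, 0.0693]
ee_rot: [-1.57, -0.268, -0.246]
wrist_force: [-4.8, 1.6, 5.7]
width: 0.0653
```

```bash
python3 -m creep '[[0,0,0,0,0,0,60],[0,0,0,0,0,0,55],[0,0,0,0,0,0,50]]';python3 -m creep '[[0,0,0,0,0,0,0],[0,0,0,0,0,0,0],[0,0,0,0,0,0,0],[0,0,0,0,0,0,0]]'
python3 - <<'E'
from h import *
s=robot.snapshot('scene'); cv2.imwrite('pics/s4.png',cv2.resize(s['color'][180:330,330:460],None,fx=4,fy=4))
E
```

```text
time: 8.35
tool_pos: [0.5785, -0.1473, 0.0678]
ee_rot: [-1.57, -0.268, -0.246]
wrist_force: [0.2, 0.6, 0.4]
width: 0.0752
time: 8.85
tool_pos: [0.5785, -0.1473, 0.0681]
ee_rot: [-1.57, -0.268, -0.246]
wrist_force: [-0.7, 0.5, 0.6]
width: 0.094
```

View pics/s4.png

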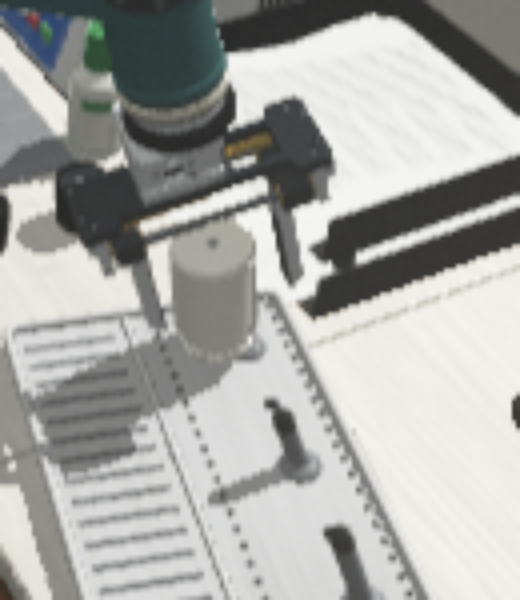

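```bash
python3 -m creep '[[0,-50,0,0,0,0,0],[0,-100,0,0,0,0,0],[0,-130,0,0,0,0,0],[0,-130,0,0,0,0,0]]'
python3 - <<'E'
from h import *
plan((.430,.2806,.15),33,0,'bk')
s=robot.snapshot('scene'); cv2.imwrite('pics/s5.png',cv2.resize(s['color'][180:330,330:460],None,fx=4,fy=4))
E
```

```text
time: 9.4
tool_pos: [0.5465, -0.1396, 0.1973]
ee_rot: [-1.571, -0.275, -0.246]
wrist_force: [-0.5, -0.5, 0.5]
width: 0.0939
bk from [ 0.5465 -0.1396  0.1973] shift [-220.1  -13.   379.2] rot [  6.5 -46.8  14.9] rows>=7.0
```

View pics/s5.png

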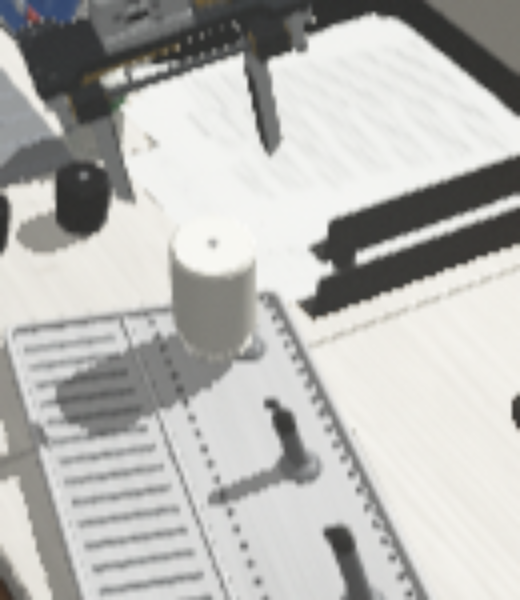

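Tall jar is hanging on the long peg. Now the beaker.

```bash
python3 -m creep '[[-30,-5,55,1,-9,3,0],[-62,-10,108,2,-18,6,0],[-95,-12,160,3,-27,9,0],[-125,-13,215,4,-36,12,0],[-157,-13,268,5,-45,15,0]]'
python3 - <<'E'
from h import *
plan((.430,.2806,.15),33,0,'bk')
E
```

```text
time: 10.07
tool_pos: [0.4587, 0.1601, 0.1618]
ee_rot: [-1.582, 0.019, 0.546]
wrist_force: [0.4, 0.2, -0.9]
width: 0.0939
bk from [0.4587 0.1601 0.1618] shift [ 38.3   9.7 118. ] rot [ 0.6 -1.7 -1.1] rows>=2.0
```

```bash
python3 -m creep '[[19,5,59,0,-2,-1,0],[38,10,118,0,-2,-1,0],[38,10,118,0,-2,-1,0],[38,10,118,0,-2,-1,0]]'
python3 - <<'E'
from h import *
plan((.430,.2806,.026),33,0,'bk')
E
```

```text
time: 10.58
tool_pos: [0.4311, 0.2785, 0.1504]
ee_rot: [-1.584, 0.001, 0.577]
wrist_force: [-0.5, -0.8, 0.3]
width: 0.0938
bk from [0.4311 0.2785 0.1504] shift [  0.3 124.4   4. ] rot [ 0.7  0.1 -0. ] rows>=2.0
```

```bash
python3 -m creep '[[0,60,2,1,0,0,0],[0,122,3,1,0,0,0],[0,122,3,1,0,0,0],[0,122,3,1,0,0,0]]'
python3 - <<'E'
from h import *
plan((.430,.2806,.026),33,0,'bk')
E
```

```text
time: 11.08
tool_pos: [0.4332, 0.2802, 0.0326]
ee_rot: [-1.567, -0.006, 0.575]
wrist_force: [1.2, -0.3, 0.8]
width: 0.0944
bk from [0.4332 0.2802 0.0326] shift [-2.5  6.6  2.1] rot [-0.2 -0.1  0.4] rows>=0.1
```

```bash
python3 -m creep '[[-2,4,2,0,0,0,0],[-2,4,2,0,0,0,120],[-2,4,2,0,0,0,255],[-2,4,2,0,0,0,255],[-2,4,2,0,0,0,255]]';  python3 -m creep '[[0,0,0,0,0,0,255],[0,0,0,0,0,0,255],[0,0,0,0,0,0,255],[0,0,0,0,0,0,255]]'
```

```text
time: 11.7
tool_pos: [0.4287, 0.2813, 0.0267]
ee_rot: [-1.566, -0.004, 0.577]
wrist_force: [-0.0, -0.3, 0.3]
width: 0.059
time: 12.2
tool_pos: [0.4287, 0.2812, 0.0267]
ee_rot: [-1.566, -0.004, 0.577]
wrist_force: [0.6, 0.1, -0.3]
width: 0.0586
```

```bash
python3 - <<'E'
from h import *
h=hang((35,-115,99),70,42.7,-14.4,15,115);print(h);plan(h,-14.4,15,'lift115')
E
python3 -m creep '[[0,-60,0,0,0,0,255],[0,-120,0,0,0,0,255],[0,-180,0,0,2,0,255],[-30,-210,-45,0,10,0,255],[-60,-210,-95,0,18,0,255]]'
python3 - <<'E'
from h import *
h=hang((35,-115,99),70,42.7,-14.4,15,150);print(h);plan(h,-14.4,15,'lift150')
E
```

```text
[ 0.49677882 -0.36296929  0.1653591 ]
lift115 from [0.4287 0.2812 0.0267] shift [-293.7 -142.5 -576.4] rot [ -6.6  47.1 -14. ] rows>=10.6
time: 12.82
tool_pos: [0.4314, 0.1672, 0.2395]
ee_rot: [-1.566, -0.009, 0.26]
wrist_force: [1.1, -0.6, -0.7]
width: 0.0588
[ 0.48800475 -0.36071649  0.19916651]
lift150 from [0.4314 0.1672 0.2395] shift [ -81.6   36.9 -524.9] rot [ -4.3  29.1 -14.2] rows>=8.5
```

```bash
python3 -m creep '[[-10,0,-60,-1,8,-3,255],[-20,0,-120,-2,16,-7,255],[-30,0,-178,-3,24,-11,255],[-40,0,-235,-4,29,-14,255],[-48,0,-292,-4,29,-14,255]]'
python3 - <<'E'
from h import *
h=hang((35,-115,99),70,42.7,-14.4,15,150);plan(h,-14.4,15,'lift150')
E
```

```text
time: 13.45
tool_pos: [0.4586, -0.1281, 0.2343]
ee_rot: [-1.571, -0.252, -0.247]
wrist_force: [0.9, 0.4, -0.7]
width: 0.059
lift150 from [ 0.4586 -0.1281  0.2343] shift [  74.    55.3 -218.3] rot [-0.1  0.2 -0.6] rows>=3.8
```

```bash
python3 -m creep '[[15,5,-58,0,0,0,255],[35,20,-115,0,0,0,255],[55,40,-170,0,0,0,255],[74,50,-218,0,0,-1,255],[74,50,-218,0,0,-1,255]]'; python3 -m creep '[[0,0,0,0,0,0,255],[0,0,0,0,0,0,255]]'
python3 - <<'E'
from h import *
h=hang((35,-115,99),70,42.7,-14.4,15,100);plan(h,-14.4,15,'lift100')
s=robot.snapshot('scene'); heldov(s,(370,220,80,110),5.4,42.7,74,(30,28),(35,-115,99),'h3.png')
E
```

```text
time: 14.08
tool_pos: [0.4865, -0.3616, 0.2012]
ee_rot: [-1.569, -0.264, -0.252]
wrist_force: [-0.4, 1.2, 0.1]
width: 0.0586
time: 14.32
tool_pos: [0.488, -0.3576, 0.2049]
ee_rot: [-1.571, -0.269, -0.245]
wrist_force: [-0.3, 0.6, -0.4]
width: 0.0583
lift100 from [ 0.488  -0.3576  0.2049] shift [-1.1 55.7 -3.1] rot [-0.1  0.3  0.4] rows>=0.9
```

View pics/h3.png

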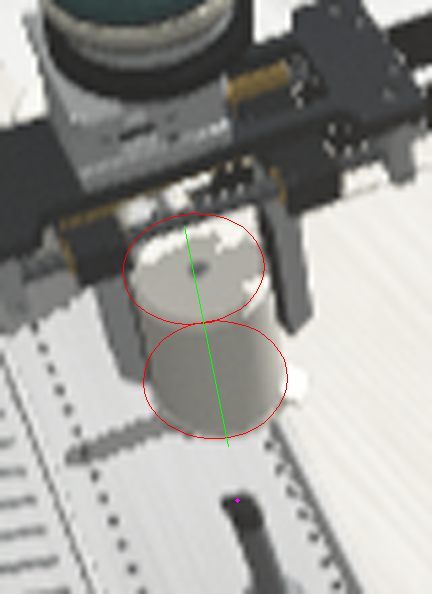

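```bash
python3 -m creep '[[-1,35,-3,0,0,0,255],[-1,70,-3,0,0,0,255],[-1,105,-3,0,0,0,255],[-1,140,-3,0,0,0,255],[-1,140,-3,0,0,0,255]]'; python3 -m creep '[[0,0,0,0,0,0,255]]'
python3 - <<'E'
from h import *
h=hang((35,-115,99),70,42.7,-14.4,15,0);plan(h,-14.4,15,'lift0')
E
```

```text
time: 15.0
tool_pos: [0.5207, -0.3677, 0.0656]
ee_rot: [-1.567, -0.262, -0.246]
wrist_force: [-0.5, 1.1, -1.0]
width: 0.0587
time: 15.12
tool_pos: [0.5227, -0.3706, 0.0709]
ee_rot: [-1.572, -0.27, -0.246]
wrist_force: [0.1, -0.3, -1.3]
width: 0.0585
lift0 from [ 0.5227 -0.3706  0.0709] shift [-1.8 16.7  0.9] rot [0.  0.3 0.5] rows>=0.3
```

```bash
python3 -m creep '[[-2,4,1,0,0,0,255],[-2,8,1,0,0,0,255],[-2,11,1,0,0,0,255],[-2,11,1,0,0,0,255]]'; python3 -m creep '[[0,1.5,0,0,0,0,255],[0,3,0,0,0,0,255],[0,3,0,0,0,0,255]]'; python3 -m creep '[[0,1,0,0,0,0,255],[0,2,0,0,0,0,255],[0,2,0,0,0,0,255]]'
```

```text
time: 15.62
tool_pos: [0.523, -0.3697, 0.0574]
ee_rot: [-1.571, -0.267, -0.247]
wrist_force: [-0.3, -0.1, 0.9]
width: 0.0586
time: 16.0
tool_pos: [0.5239, -0.3699, 0.0546]
ee_rot: [-1.571, -0.267, -0.247]
wrist_force: [-0.2, -0.5, -0.4]
width: 0.0587
time: 16.38
tool_pos: [0.5244, -0.3703, 0.0535]
ee_rot: [-1.571, -0.268, -0.247]
wrist_force: [-1.7, 0.7, 4.1]
width: 0.0588
```

```bash
python3 -m creep '[[0,0,0,0,0,0,80],[0,0,0,0,0,0,72],[0,0,0,0,0,0,65]]';python3 -m creep '[[0,0,0,0,0,0,0],[0,0,0,0,0,0,0],[0,0,0,0,0,0,0],[0,0,0,0,0,0,0]]'
python3 - <<'E'
from h import *
s=robot.snapshot('scene'); cv2.imwrite('pics/s6.png',cv2.resize(s['color'][200:350,330:460],None,fx=4,fy=4))
E
```

```text
time: 16.75
tool_pos: [0.5244, -0.3701, 0.0526]
ee_rot: [-1.571, -0.268, -0.247]
wrist_force: [-1.0, 0.4, -0.2]
width: 0.0699
time: 17.25
tool_pos: [0.5245, -0.3702, 0.053]
ee_rot: [-1.571, -0.268, -0.247]
wrist_force: [-1.1, -0.1, -0.1]
width: 0.0942
```

View pics/s6.png

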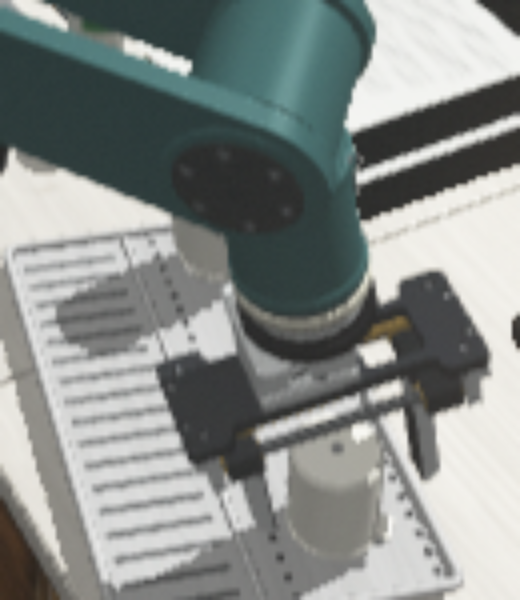

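```bash
python3 -m creep '[[0,-50,0,0,0,0,0],[0,-100,0,0,0,0,0],[0,-155,0,0,0,0,0],[0,-155,0,0,0,0,0]]'
python3 - <<'E'
from h import *
np.set_printoptions(precision=3,suppress=True)
s=robot.snapshot('scene'); cv2.imwrite('pics/s7.png',cv2.resize(s['color'][200:350,330:460],None,fx=4,fy=4))
t=robot.snapshot('top'); cv2.imwrite('pics/t7.png',cv2.resize(t['color'][70:260,240:400],None,fx=4,fy=4)); cv2.imwrite('pics/s7b.png',cv2.resize(s['color'][120:260,260:430],None,fx=4.5,fy=4.5))
for u,v in ((272,180),(325,180)):
  print(onz(t,u,v,0),onz(t,u,v,.1))
plan((.552,.2253,.15),22,0)
E
```

```text
time: 17.8
tool_pos: [0.4863, -0.3622, 0.21]
ee_rot: [-1.578, -0.279, -0.246]
wrist_force: [-0.1, -0.1, 0.8]
width: 0.0941
[0.62  0.369 0.   ] [0.597 0.356 0.1  ]
[0.621 0.179 0.   ] [0.598 0.177 0.1  ]
 from [ 0.485 -0.36   0.203] shift [-89.2  29.9 584.3] rot [  4.9 -35.9  14.9] rows>=9.5
```

View pics/s7.png

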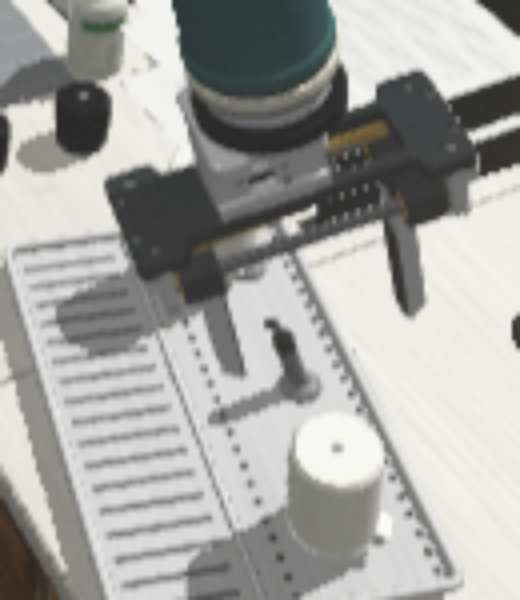

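View pics/s7b.png

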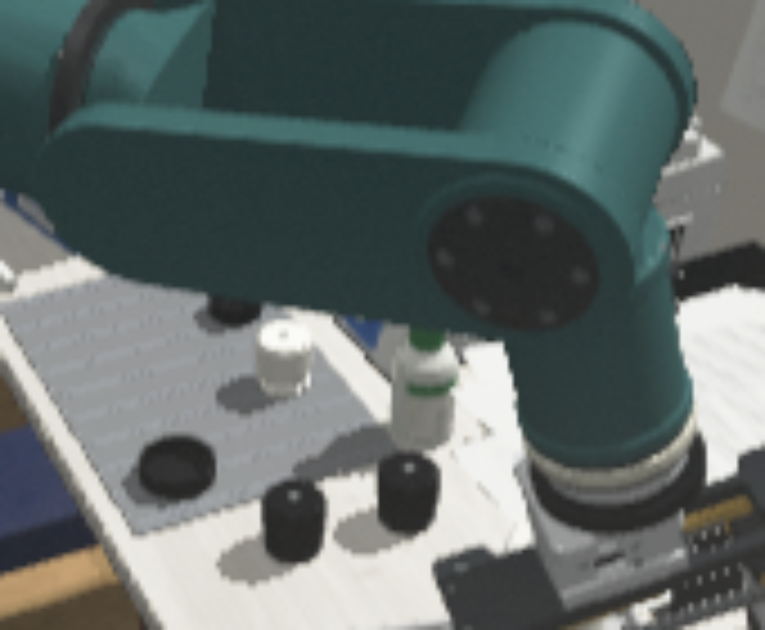

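View pics/t7.png

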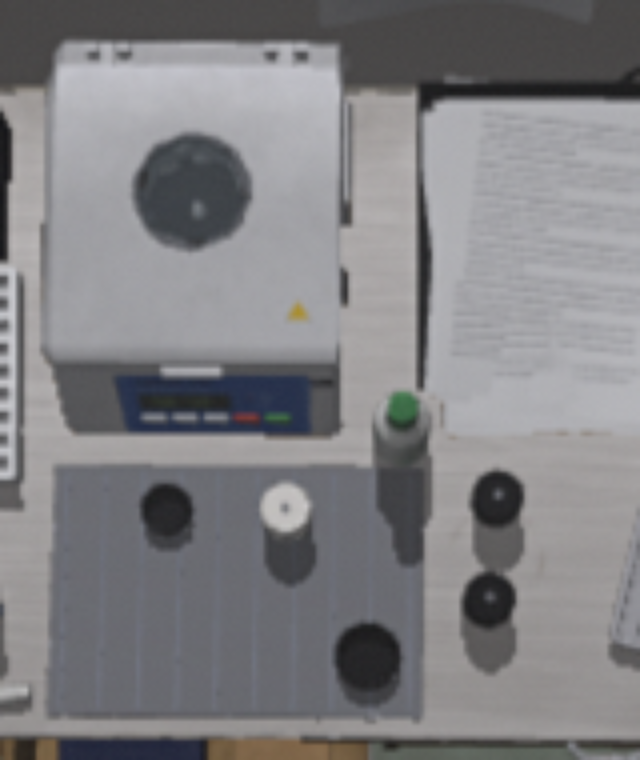

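Run:
```python
from h import *
plan((.45,-.10,.24),25,0,'mid')
```

```text
mid from [ 0.4847 -0.3603  0.2031] shift [-84.  -61.7 243.9] rot [  5.3 -38.9  14.8] rows>=4.2
```

```bash
python3 -m creep '[[-17,-30,50,1,-8,3,0],[-35,-45,100,2,-16,6,0],[-50,-60,150,3,-24,9,0],[-67,-62,200,4,-31,12,0],[-84,-62,244,5,-39,15,0]]'
python3 - <<'E'
from h import *
plan((.552,.2253,.2),80,0)
E
```

```text
time: 18.52
tool_pos: [0.4491, -0.0978, 0.2379]
ee_rot: [-1.571, 0.01, 0.442]
wrist_force: [0.5, -0.2, -0.7]
width: 0.0941
 from [ 0.4491 -0.0978  0.2379] shift [231.5  35.7 248. ] rot [ -0.3 -54.7  -0.5] rows>=5.5
```

```bash
python3 -m creep '[[40,0,42,0,-10,0,0],[80,0,84,0,-20,0,0],[122,0,128,0,-30,0,0],[165,10,172,0,-40,0,0],[205,20,215,0,-50,0,0]]'
python3 - <<'E'
from h import *
plan((.552,.2253,.15),80,0)
E
```

```text
time: 19.15
tool_pos: [0.5442, 0.1838, 0.2151]
ee_rot: [-1.564, 0.008, 1.316]
wrist_force: [0.3, -1.3, -0.7]
width: 0.0939
 from [0.5442 0.1838 0.2151] shift [42.6 64.7  2.4] rot [-0.4 -4.6 -0.4] rows>=1.2
```

```bash
python3 -m creep '[[43,40,2,0,-5,0,0],[43,65,2,0,-5,0,0],[43,65,2,0,-5,0,0],[43,65,2,0,-5,0,0]]'
python3 - <<'E'
from h import *
plan((.552,.2253,.016),80,0)
s=robot.snapshot('scene'); cv2.imwrite('pics/s8.png',cv2.resize(s['color'][120:250,250:400],None,fx=4.5,fy=4.5))
t=robot.snapshot('top'); cv2.imwrite('pics/t8.png',cv2.resize(t['color'][120:260,240:380],None,fx=4,fy=4))
E
```

```text
time: 19.65
tool_pos: [0.5535, 0.2232, 0.1528]
ee_rot: [-1.567, 0.006, 1.397]
wrist_force: [0.3, 0.1, 0.8]
width: 0.0943
 from [0.5535 0.2232 0.1528] shift [  2.6 136.8   1.3] rot [-0.2  0.  -0.3] rows>=2.2
```

View pics/s8.png

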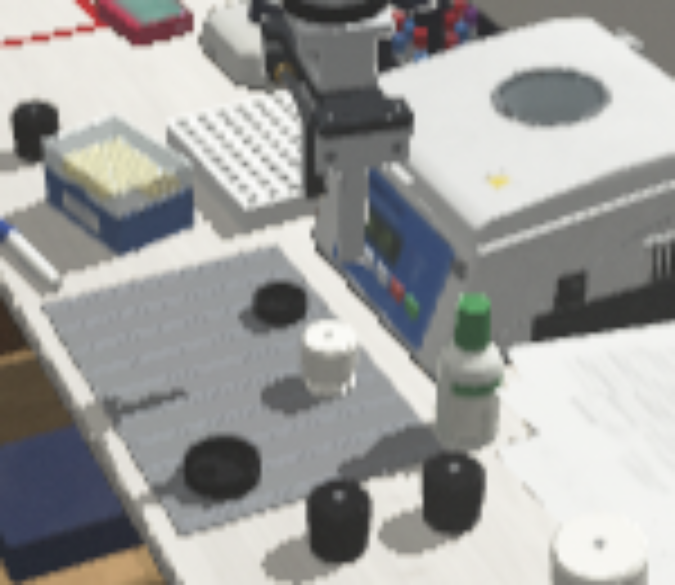

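View pics/t8.png

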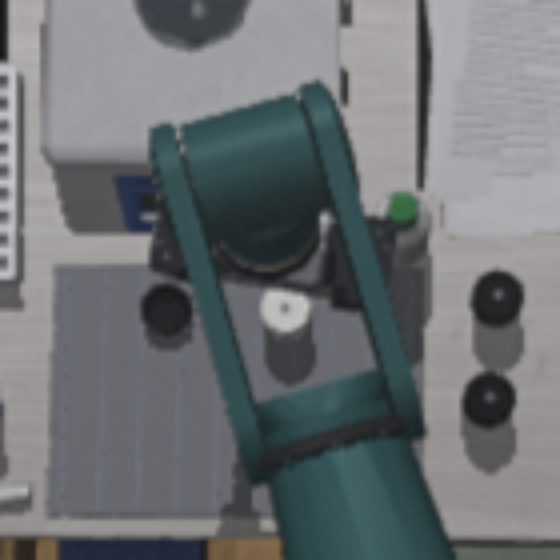

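Run:
```python
from h import *
t=robot.snapshot('top'); s=robot.snapshot('scene')
# body corner front-right lid; t8 crop (x0=240,y0=120,k4): (338,158); s8 crop (250,120,k4.5): (480,235)
for z in np.arange(.05,.3,.025): print(round(z,3),np.round(onz(t,240+338/4,120+158/4,z),3),np.round(onz(s,250+480/4.5,120+230/4.5,z),3))
print('bottle top');
for z in np.arange(.08,.16,.01): print(round(z,3),np.round(onz(t,240+403/4,120+205/4,z),3),np.round(onz(s,250+474/4.5,120+298/4.5,z),3))
```

```text
0.05 [0.683 0.18  0.05 ] [0.742 0.307 0.05 ]
0.075 [0.676 0.18  0.075] [0.722 0.274 0.075]
0.1 [0.67  0.179 0.1  ] [0.701 0.24  0.1  ]
0.125 [0.663 0.179 0.125] [0.68  0.207 0.125]
0.15 [0.656 0.178 0.15 ] [0.66  0.173 0.15 ]
0.175 [0.649 0.178 0.175] [0.639 0.14  0.175]
0.2 [0.642 0.177 0.2  ] [0.619 0.106 0.2  ]
0.225 [0.635 0.177 0.225] [0.598 0.073 0.225]
0.25 [0.629 0.177 0.25 ] [0.577 0.039 0.25 ]
0.275 [0.622 0.176 0.275] [0.557 0.006 0.275]
bottle top
0.08 [0.634 0.124 0.08 ] [0.664 0.182 0.08 ]
0.09 [0.631 0.124 0.09 ] [0.656 0.169 0.09 ]
0.1 [0.629 0.124 0.1  ] [0.649 0.157 0.1  ]
0.11 [0.626 0.124 0.11 ] [0.641 0.145 0.11 ]
0.12 [0.624 0.124 0.12 ] [0.633 0.132 0.12 ]
0.13 [0.621 0.125 0.13 ] [0.626 0.12  0.13 ]
0.14 [0.619 0.125 0.14 ] [0.618 0.108 0.14 ]
0.15 [0.617 0.125 0.15 ] [0.611 0.095 0.15 ]
```

```bash
python3 -m creep '[[2,50,1,0,0,0,0],[2,95,1,0,0,0,0],[2,130,1,0,0,0,0],[2,135,1,0,0,0,0],[2,135,1,0,0,0,0]]'
python3 - <<'E'
from h import *
plan((.552,.2253,.016),80,0)
s=robot.snapshot('scene'); cv2.imwrite('pics/s9.png',cv2.resize(s['color'][120:250,250:400],None,fx=4.5,fy=4.5))
E
```

```text
time: 20.48
tool_pos: [0.5532, 0.2251, 0.0194]
ee_rot: [-1.57, 0.004, 1.397]
wrist_force: [-0.4, 0.8, 0.3]
width: 0.0939
 from [0.5532 0.2251 0.0194] shift [0.  3.4 1.2] rot [-0.1  0.  -0.3] rows>=0.1
```

View pics/s9.png

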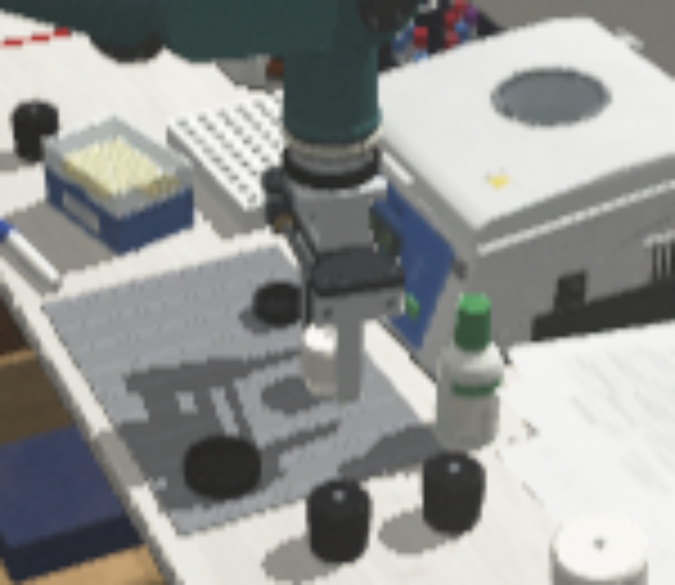

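```bash
python3 -m creep '[[0,4,1,0,0,0,0],[0,4,1,0,0,0,150],[0,4,1,0,0,0,255],[0,4,1,0,0,0,255],[0,4,1,0,0,0,255]]';  python3 -m creep '[[0,0,0,0,0,0,255],[0,0,0,0,0,0,255],[0,0,0,0,0,0,255],[0,0,0,0,0,0,255]]'
```

```text
time: 21.15
tool_pos: [0.5512, 0.2252, 0.014]
ee_rot: [-1.568, 0.005, 1.397]
wrist_force: [-0.1, 0.6, 0.6]
width: 0.0577
time: 21.65
tool_pos: [0.5512, 0.2251, 0.0139]
ee_rot: [-1.568, 0.006, 1.397]
wrist_force: [-0.0, -0.7, -0.2]
width: 0.0483
```

```bash
python3 -m creep '[[0,-15,0,0,0,0,255],[0,-60,0,0,0,0,255],[0,-120,0,0,0,0,255],[0,-180,0,0,0,0,255],[0,-210,0,0,5,0,255]]'
python3 - <<'E'
from h import *
h=hang((44,0,74),44,34.5,-14.4,15,120);print(h)
plan((.45,-.05,.24),0,5,'mid'); plan(h,-14.4,15)
s=robot.snapshot('scene'); cv2.imwrite('pics/s10.png',cv2.resize(s['color'][80:250,240:400],None,fx=4,fy=4))
E
```

```text
time: 22.28
tool_pos: [0.5534, 0.2266, 0.2303]
ee_rot: [-1.575, 0.001, 1.307]
wrist_force: [0.5, 0.1, -0.4]
width: 0.0483
[ 0.52837973 -0.2523529   0.16238221]
mid from [0.5534 0.2266 0.2303] shift [-294.    -9.5   27.8] rot [-3.  74.9 -4.1] rows>=7.0
 from [0.5534 0.2266 0.2303] shift [-468.9   68.9 -100.2] rot [-11.4  88.8 -11.7] rows>=8.4
```

View pics/s10.png

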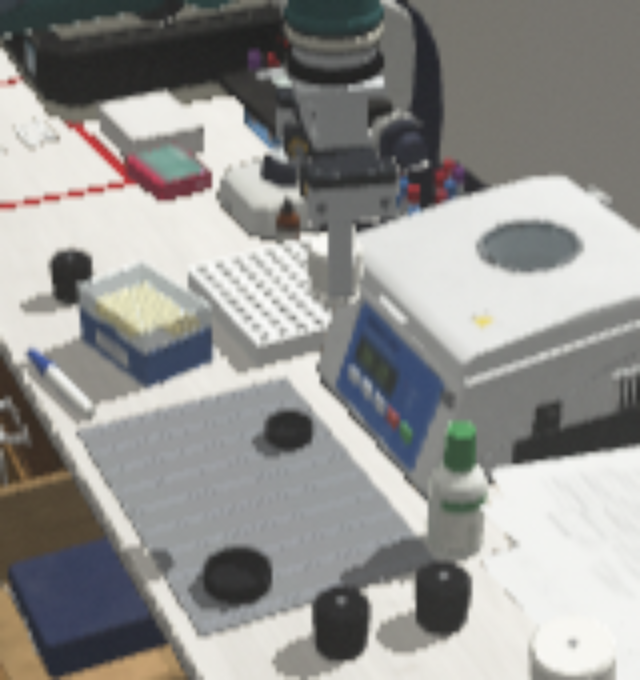

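```bash
python3 -m creep '[[-45,0,5,0,10,-1,255],[-95,-5,10,-1,20,-1,255],[-145,-8,15,-1,31,-2,255],[-195,-9,20,-2,41,-2,255],[-245,-9,25,-2,51,-3,255]]'
python3 - <<'E'
from h import *
h=hang((44,0,74),44,29.9,-14.4,15,130);print(h); plan(h,-14.4,15)
E
```

```text
time: 22.95
tool_pos: [0.4637, -0.0051, 0.2343]
ee_rot: [-1.582, -0.055, 0.416]
wrist_force: [0.5, -0.8, -0.8]
width: 0.0484
[ 0.52702601 -0.25200532  0.16759821]
 from [ 0.4637 -0.0051  0.2343] shift [ -45.5   67.2 -250.7] rot [ -5.4  37.9 -11.2] rows>=4.2
```

```bash
python3 -m creep '[[-10,0,-58,-1,9,-2,255],[-22,0,-115,-2,18,-5,255],[-34,5,-172,-3,28,-8,255],[-45,20,-225,-5,38,-11,255],[-45,45,-250,-5,38,-11,255]]'; python3 -m creep '[[0,0,0,0,0,0,255],[0,0,0,0,0,0,255]]'
python3 - <<'E'
from h import *
h=hang((44,0,74),44,29.9,-14.4,15,100); plan(h,-14.4,15,'l100')
E
```

```text
time: 23.58
tool_pos: [0.5274, -0.2527, 0.1901]
ee_rot: [-1.566, -0.258, -0.252]
wrist_force: [1.2, 0.1, -0.4]
width: 0.0481
time: 23.82
tool_pos: [0.5279, -0.2495, 0.1903]
ee_rot: [-1.565, -0.256, -0.249]
wrist_force: [-0.7, -0.1, -0.3]
width: 0.0484
l100 from [ 0.5279 -0.2495  0.1903] shift [-5.8 51.9 -2.9] rot [-0.4  0.1 -0.3] rows>=0.8
```

```bash
python3 -m creep '[[-6,30,-3,0,0,0,255],[-6,52,-3,0,0,0,255],[-6,52,-3,0,0,0,255],[-6,52,-3,0,0,0,255]]'
python3 - <<'E'
from h import *
h=hang((44,0,74),44,29.9,-14.4,15,10); plan(h,-14.4,15,'l10')
s=robot.snapshot('scene'); heldov(s,(360,200,80,110),5.4,29.9,48,(20.5,23),(44,0,74),'h4.png')
E
```

```text
time: 24.32
tool_pos: [0.5352, -0.2543, 0.1402]
ee_rot: [-1.566, -0.259, -0.248]
wrist_force: [-0.5, -0.3, 0.4]
width: 0.0486
l10 from [ 0.5352 -0.2543  0.1402] shift [-0.9 91.4 -0.3] rot [-0.3  0.2 -0.2] rows>=1.5
```

View pics/h4.png

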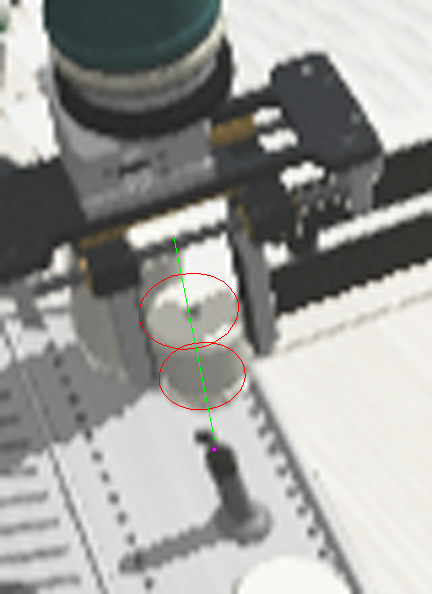

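```bash
python3 -m creep '[[-1,25,0,0,0,0,255],[-1,50,0,0,0,0,255],[-1,75,0,0,0,0,255],[-1,86,0,0,0,0,255],[-1,86,0,0,0,0,255]]'; python3 -m creep '[[0,0,0,0,0,0,255]]'
python3 - <<'E'
from h import *
h=hang((44,0,74),44,29.9,-14.4,15,0); plan(h,-14.4,15,'l0')
s=robot.snapshot('scene'); heldov(s,(360,200,80,110),5.4,29.9,48,(20.5,23),(44,0,74),'h5.png')
E
```

```text
time: 25.0
tool_pos: [0.5548, -0.2592, 0.0548]
ee_rot: [-1.565, -0.256, -0.25]
wrist_force: [0.5, -0.2, -0.4]
width: 0.0485
time: 25.12
tool_pos: [0.5554, -0.2598, 0.0563]
ee_rot: [-1.566, -0.259, -0.25]
wrist_force: [0.1, -0.3, 0.2]
width: 0.048
l0 from [ 0.5554 -0.2598  0.0563] shift [ 0.4 14.9  0.4] rot [-0.3  0.1 -0.2] rows>=0.2
```

View pics/h5.png

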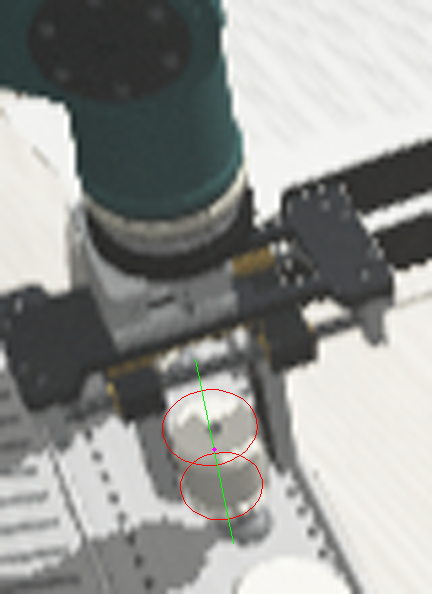

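```bash
python3 -m creep '[[0,4,0,0,0,0,255],[0,8,0,0,0,0,255],[0,11,0,0,0,0,255],[0,11,0,0,0,0,255]]'; python3 -m creep '[[0,1.5,0,0,0,0,255],[0,3,0,0,0,0,255],[0,3,0,0,0,0,255]]'; python3 -m creep '[[0,1,0,0,0,0,255],[0,2,0,0,0,0,255],[0,2,0,0,0,0,255]]'
```

```text
time: 25.68
tool_pos: [0.5571, -0.2597, 0.0433]
ee_rot: [-1.565, -0.255, -0.25]
wrist_force: [0.9, 1.2, -1.1]
width: 0.0488
time: 26.05
tool_pos: [0.5582, -0.2601, 0.0417]
ee_rot: [-1.565, -0.256, -0.25]
wrist_force: [-1.1, 0.6, 4.3]
width: 0.0482
time: 26.42
tool_pos: [0.5584, -0.2602, 0.0414]
ee_rot: [-1.566, -0.256, -0.249]
wrist_force: [-7.6, 3.4, 12.8]
width: 0.0486
```

```bash
python3 -m creep '[[0,-1.5,0,0,0,0,255],[0,-1.5,0,0,0,0,255]]'; python3 -m creep '[[0,0,0,0,0,0,115],[0,0,0,0,0,0,105],[0,0,0,0,0,0,90],[0,0,0,0,0,0,70]]';python3 -m creep '[[0,0,0,0,0,0,20],[0,0,0,0,0,0,0],[0,0,0,0,0,0,0],[0,0,0,0,0,0,0]]'
python3 - <<'E'
from h import *
s=robot.snapshot('scene'); cv2.imwrite('pics/s11.png',cv2.resize(s['color'][200:350,330:460],None,fx=4,fy=4))
E
```

```text
time: 26.68
tool_pos: [0.5583, -0.2602, 0.0416]
ee_rot: [-1.565, -0.257, -0.25]
wrist_force: [-4.4, 1.4, 6.6]
width: 0.0478
time: 27.18
tool_pos: [0.5582, -0.26, 0.0402]
ee_rot: [-1.565, -0.256, -0.25]
wrist_force: [-0.8, -0.2, -0.1]
width: 0.0667
time: 27.68
tool_pos: [0.5583, -0.2601, 0.0406]
ee_rot: [-1.565, -0.256, -0.25]
wrist_force: [0.7, 0.9, -0.1]
width: 0.094
```

View pics/s11.png

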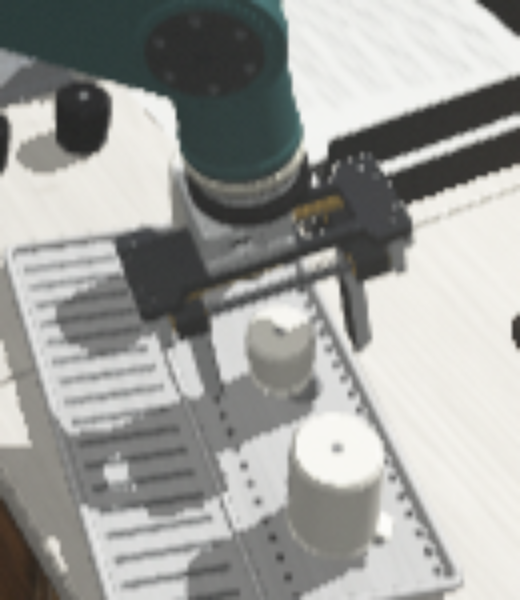

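Small jar is hung. I'll retract and go for the large lid.

```bash
python3 -m creep '[[0,-45,0,0,0,0,0],[0,-90,0,0,0,0,0],[0,-140,0,0,0,0,0],[0,-190,0,0,0,0,0],[0,-190,0,0,0,0,0]]'
python3 - <<'E'
from h import *
s=snap('scene','s12f.png'); cv2.imwrite('pics/s12.png',cv2.resize(s['color'][200:350,330:460],None,fx=4,fy=4))
t=snap('top','t12f.png')
plan((.427,.151,.15),60,0)
for c in ('top','scene'):
  for n in ('large_lid','small_lid'):
    for r in robot.landmark_of(n,c): print(n,c,np.round(r['point'],4),round(r['p'],2))
E
```

```text
time: 28.35
tool_pos: [0.5131, -0.2506, 0.231]
ee_rot: [-1.569, -0.267, -0.249]
wrist_force: [0.2, -0.3, 0.5]
width: 0.094
 from [ 0.5114 -0.2493  0.2246] shift [-193.8   28.2  366.9] rot [  9.3 -73.8  12.8] rows>=7.1
large_lid top [0.4305 0.1517 0.0048] 0.49
large_lid top [ 0.5795 -0.1417  0.031 ] 0.33
small_lid top [0.5596 0.3306 0.001 ] 0.72
large_lid scene [0.4262 0.1552 0.0036] 0.79
small_lid scene [0.5582 0.3347 0.0045] 0.49
```

View pics/s12.png

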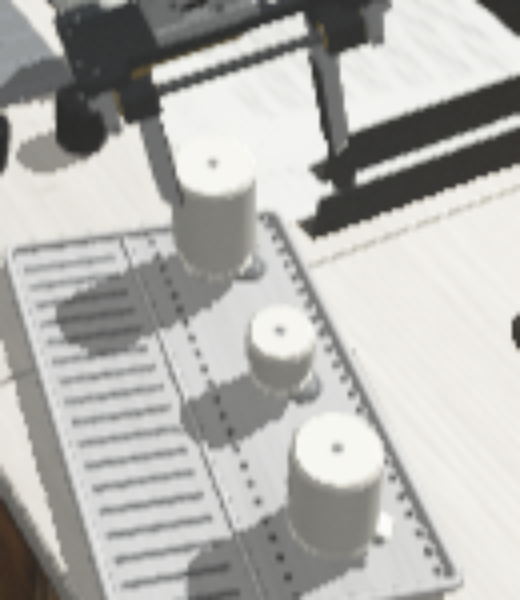

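```bash
python3 -m creep '[[-15,0,40,1,-10,2,0],[-45,0,90,3,-20,4,0],[-75,0,140,4,-30,6,0],[-100,0,195,6,-40,8,0],[-130,5,245,7,-50,10,0]]'
python3 - <<'E'
from h import *
plan((.428,.152,.12),85,0)
E
```

```text
time: 29.28
tool_pos: [0.4504, 0.0206, 0.1868]
ee_rot: [-1.584, -0.063, 0.637]
wrist_force: [0.8, -0.1, 0.1]
width: 0.0942
 from [0.4504 0.0206 0.1868] shift [ 55.8  68.9 119.9] rot [  2.3 -48.5   3.1] rows>=4.5
```

```bash
python3 -m creep '[[12,12,35,0,-10,1,0],[25,30,70,1,-20,2,0],[40,45,100,1,-30,3,0],[56,60,120,2,-40,3,0],[56,69,120,2,-48,3,0]]'; python3 -m creep '[[0,0,0,0,0,0,0],[0,0,0,0,0,0,0]]'
python3 - <<'E'
from h import *
plan((.428,.152,.006),85,0)
E
```

```text
time: 29.9
tool_pos: [0.4283, 0.1522, 0.1185]
ee_rot: [-1.573, 0.001, 1.478]
wrist_force: [0.3, -0.9, 1.1]
width: 0.0939
time: 30.15
tool_pos: [0.4294, 0.1506, 0.1207]
ee_rot: [-1.577, 0.0, 1.467]
wrist_force: [0.0, -0.3, -0.8]
width: 0.094
 from [0.4294 0.1506 0.1207] shift [  1.3 114.7   2.2] rot [ 0.3 -0.9 -0. ] rows>=1.8
```

```bash
python3 -m creep '[[1,40,2,0,-1,0,0],[1,80,2,0,-1,0,0],[1,106,2,0,-1,0,0],[1,109,2,0,-1,0,0],[1,109,2,0,-1,0,0]]'; python3 -m creep '[[0,0,0,0,0,0,0],[0,0,0,0,0,0,0]]';python3 - <<'E'
from h import *
plan((.428,.152,.006),85,0)
E
```

```text
time: 30.78
tool_pos: [0.4292, 0.1518, 0.0131]
ee_rot: [-1.579, -0.0, 1.486]
wrist_force: [-0.2, 0.5, 0.7]
width: 0.0942
time: 31.02
tool_pos: [0.4293, 0.1521, 0.0133]
ee_rot: [-1.58, -0.001, 1.487]
wrist_force: [-1.0, -0.1, -0.7]
width: 0.094
 from [0.4293 0.1521 0.0133] shift [-0.2  7.3  1.3] rot [0.5 0.2 0. ] rows>=0.1
```

```bash
python3 -m creep '[[0,3,1,0.5,0,0,0],[0,5.5,1,0.5,0,0,0],[0,5.5,1,0.5,0,0,100],[0,5.5,1,0.5,0,0,255],[0,5.5,1,0.5,0,0,255]]'; python3 -m creep '[[0,0,0,0,0,0,255],[0,0,0,0,0,0,255],[0,0,0,0,0,0,255],[0,0,0,0,0,0,255],[0,0,0,0,0,0,255]]'
```

```text
time: 31.65
tool_pos: [0.4273, 0.152, 0.0065]
ee_rot: [-1.569, 0.0, 1.487]
wrist_force: [0.1, -0.1, 0.6]
width: 0.0678
time: 32.28
tool_pos: [0.4273, 0.152, 0.0065]
ee_rot: [-1.569, 0.0, 1.487]
wrist_force: [-0.7, 0.2, 0.1]
width: 0.0592
```

```bash
python3 -m creep '[[0,-20,0,0,0,0,255],[0,-80,0,0,0,0,255],[0,-130,0,0,0,0,255],[0,-160,0,0,0,0,255],[0,-160,0,0,0,0,255]]'
python3 - <<'E'
from h import *
s=robot.snapshot('scene'); cv2.imwrite('pics/s13.png',cv2.resize(s['color'][130:280,240:390],None,fx=4,fy=4))
w=rackpt((-.062,.115,.0)); print(w); plan((w[0],w[1],.17),75.6,0)
E
```

```text
time: 32.9
tool_pos: [0.4294, 0.1523, 0.1692]
ee_rot: [-1.575, -0.002, 1.487]
wrist_force: [0.4, 1.0, -0.7]
width: 0.059
[ 0.47724718 -0.12049416  0.        ]
 from [0.428  0.152  0.1668] shift [-267.4   -3.4  -71.8] rot [-0.   9.6  0. ] rows>=4.4
```

View pics/s13.png

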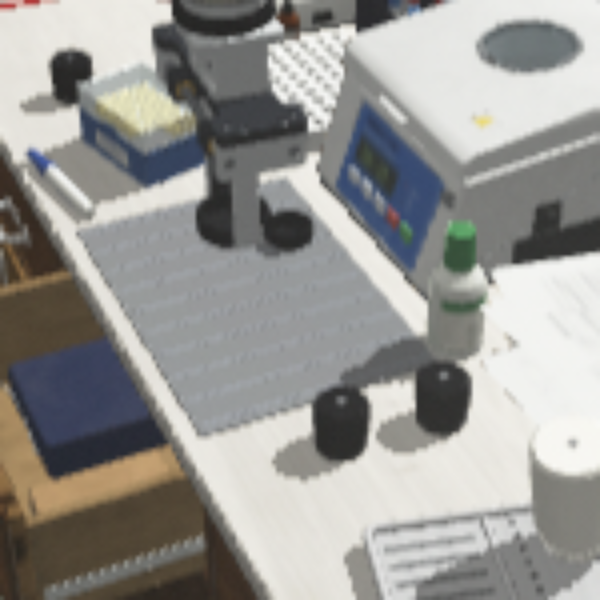

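```bash
python3 -m creep '[[-55,-5,-15,0,2,0,255],[-110,-5,-30,0,4,0,255],[-165,-5,-45,0,6,0,255],[-220,-5,-60,0,8,0,255],[-267,-3,-72,0,10,0,255]]'; python3 -m creep '[[0,0,0,0,0,0,255],[0,0,0,0,0,0,255],[0,0,0,0,0,0,255]]'
python3 - <<'E'
from h import *
w=rackpt((-.062,.115,.0)); plan((w[0],w[1],.06),75.6,0)
E
```

```text
time: 33.58
tool_pos: [0.4759, -0.1218, 0.1663]
ee_rot: [-1.564, 0.0, 1.31]
wrist_force: [0.4, 1.1, -0.4]
width: 0.0591
time: 33.95
tool_pos: [0.4767, -0.1188, 0.1685]
ee_rot: [-1.567, 0.0, 1.314]
wrist_force: [-0.4, -0.3, -0.1]
width: 0.0588
 from [ 0.4767 -0.1188  0.1685] shift [ -1.5 108.5  -1.4] rot [-0.2 -0.3 -0. ] rows>=1.7
```

```bash
python3 -m creep '[[-1,30,-1,0,0,0,255],[-1,60,-1,0,0,0,255],[-1,90,-1,0,0,0,255],[-1,108,-1,0,0,0,255],[-1,108,-1,0,0,0,255]]'; python3 -m creep '[[0,0,0,0,0,0,255],[0,0,0,0,0,0,255]]'
python3 - <<'E'
from h import *
w=rackpt((-.062,.115,.0)); plan((w[0],w[1],.0175),75.6,0)
s=robot.snapshot('scene'); cv2.imwrite('pics/s14.png',cv2.resize(s['color'][180:330,310:460],None,fx=4,fy=4))
E
```

```text
time: 34.58
tool_pos: [0.4766, -0.1202, 0.0601]
ee_rot: [-1.566, 0.0, 1.314]
wrist_force: [0.5, 0.4, 0.2]
width: 0.0592
time: 34.83
tool_pos: [0.4787, -0.1217, 0.0629]
ee_rot: [-1.572, 0.001, 1.313]
wrist_force: [-0.2, -0.7, -0.2]
width: 0.0592
 from [ 0.4787 -0.1217  0.0629] shift [ 0.8 45.4  1.7] rot [ 0.  -0.4 -0. ] rows>=0.7
```

View pics/s14.png

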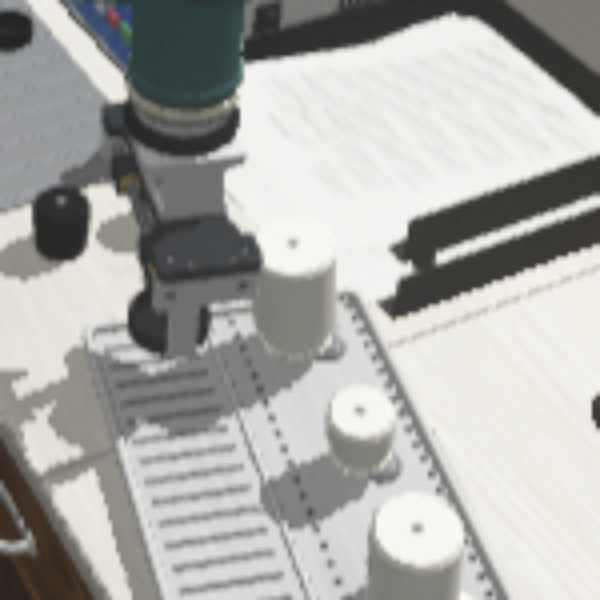

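```bash
python3 -m creep '[[1,20,2,0,0,0,255],[1,36,2,0,0,0,255],[1,42,2,0,0,0,255],[1,42,2,0,0,0,255],[1,42,2,0,0,0,255]]'
python3 - <<'E'
from h import *
w=rackpt((-.062,.115,.0)); plan((w[0],w[1],.0175),75.6,0)
E
```

```text
time: 35.5
tool_pos: [0.4764, -0.1201, 0.02]
ee_rot: [-1.57, 0.001, 1.313]
wrist_force: [0.9, -0.3, -0.3]
width: 0.0591
 from [ 0.4764 -0.1201  0.02  ] shift [-0.2  2.5 -1. ] rot [-0.1 -0.4 -0. ] rows>=0.0
```

```bash
python3 -m creep '[[0,1,0,0,0,0,255],[0,2,0,0,0,0,255],[0,2,0,0,0,0,255]]'; python3 -m creep '[[0,1,0,0,0,0,255],[0,1,0,0,0,0,255]]'
```

```text
time: 35.88
tool_pos: [0.476, -0.1199, 0.0175]
ee_rot: [-1.569, 0.001, 1.313]
wrist_force: [0.1, -0.4, -0.3]
width: 0.059
time: 36.12
tool_pos: [0.476, -0.1199, 0.0175]
ee_rot: [-1.569, 0.001, 1.313]
wrist_force: [-2.5, 1.2, 5.8]
width: 0.0589
```

Contact with the tray at 5.8 N. Releasing.

```bash
python3 -m creep '[[0,0,0,0,0,0,80],[0,0,0,0,0,0,60],[0,0,0,0,0,0,40],[0,0,0,0,0,0,20],[0,0,0,0,0,0,20]]'; python3 -m creep '[[0,-30,0,0,0,0,20],[0,-80,0,0,0,0,20],[0,-140,0,0,0,0,0],[0,-190,0,0,0,0,0],[0,-190,0,0,0,0,0]]'
python3 - <<'E'
from h import *
s=robot.snapshot('scene'); cv2.imwrite('pics/s15.png',cv2.resize(s['color'][180:330,310:460],None,fx=4,fy=4))
plan((.557,.330,.20),105,0)
E
```

```text
time: 36.75
tool_pos: [0.4755, -0.1207, 0.0163]
ee_rot: [-1.568, 0.002, 1.313]
wrist_force: [-1.1, -2.2, 0.2]
width: 0.0868
time: 37.38
tool_pos: [0.4789, -0.1205, 0.2119]
ee_rot: [-1.579, 0.001, 1.313]
wrist_force: [-0.3, 0.1, 0.0]
width: 0.094
 from [ 0.4775 -0.12    0.2087] shift [455.4   8.4  37.9] rot [  0.2 -29.8  -0.1] rows>=7.3
```

View pics/s15.png

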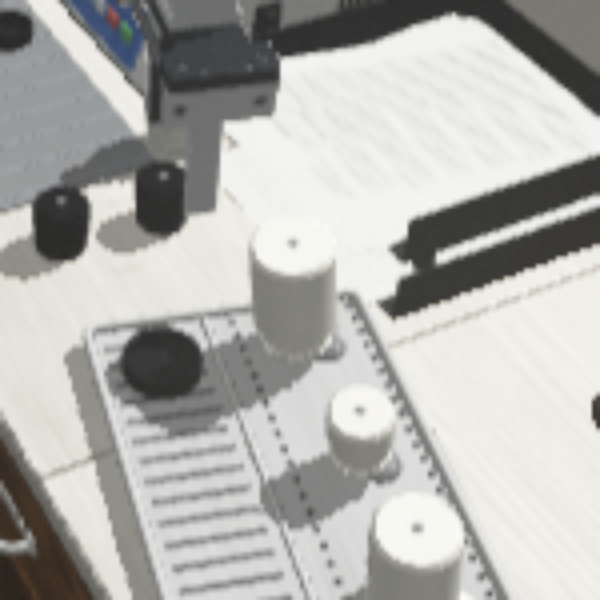

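```bash
python3 -m creep '[[58,-5,0,0,-3,0,0],[116,-10,5,0,-6,0,0],[174,-10,10,0,-9,0,0],[232,-10,15,0,-12,0,0],[290,-10,22,0,-14,0,0]]'
python3 - <<'E'
from h import *
plan((.557,.330,.15),90,0)
E
```

```text
time: 38.05
tool_pos: [0.5281, 0.1679, 0.2135]
ee_rot: [-1.564, 0.001, 1.558]
wrist_force: [0.4, -1.0, -0.7]
width: 0.0942
 from [0.5281 0.1679 0.2135] shift [162.4  63.2 -27.3] rot [-0.4 -0.7 -0. ] rows>=2.8
```

```bash
python3 -m creep '[[55,0,-9,0,-1,0,0],[110,20,-18,0,-1,0,0],[162,45,-27,0,-1,0,0],[162,63,-27,0,-1,0,0],[162,63,-27,0,-1,0,0]]'; python3 -m creep '[[0,0,0,0,0,0,0],[0,0,0,0,0,0,0]]';  python3 - <<'E'
from h import *
plan((.557,.330,.006),90,0)
s=robot.snapshot('scene'); cv2.imwrite('pics/s16.png',cv2.resize(s['color'][110:240,240:390],None,fx=4,fy=4))
E
```

```text
time: 38.67
tool_pos: [0.5561, 0.3265, 0.1487]
ee_rot: [-1.561, 0.004, 1.575]
wrist_force: [0.0, -0.9, -0.1]
width: 0.0939
time: 38.92
tool_pos: [0.559, 0.3268, 0.1551]
ee_rot: [-1.571, -0.001, 1.573]
wrist_force: [-0.0, 0.3, 0.2]
width: 0.094
 from [0.559  0.3268 0.1551] shift [  3.  149.1   2. ] rot [0.  0.1 0.1] rows>=2.4
```

View pics/s16.png

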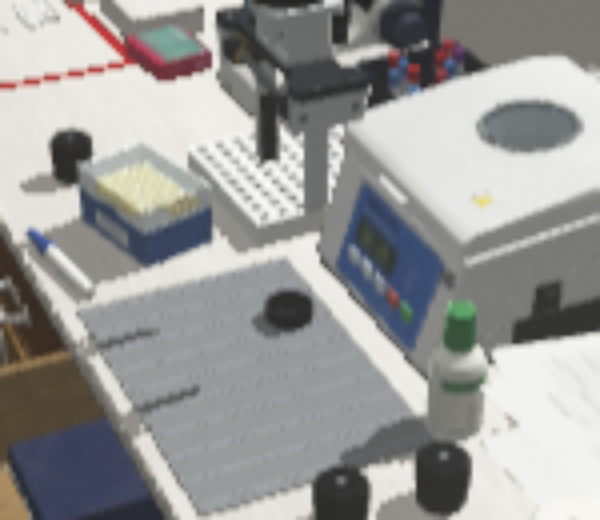

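```bash
python3 -m creep '[[3,50,2,0,0,0,0],[3,100,2,0,0,0,0],[3,135,2,0,0,0,0],[3,140,2,0,0,0,0],[3,140,2,0,0,0,0]]'; python3 -m creep '[[0,0,0,0,0,0,0],[0,0,0,0,0,0,0]]';  python3 - <<'E'
from h import *
plan((.557,.330,.0065),90,0)
E
```

```text
time: 39.6
tool_pos: [0.5569, 0.3309, 0.0149]
ee_rot: [-1.571, -0.001, 1.574]
wrist_force: [0.5, 0.2, -0.2]
width: 0.0938
time: 39.85
tool_pos: [0.5571, 0.3313, 0.0154]
ee_rot: [-1.572, -0.002, 1.574]
wrist_force: [-0.6, -0.0, -0.2]
width: 0.0936
 from [0.5571 0.3313 0.0154] shift [-1.3  8.9  0.1] rot [0.1 0.2 0.1] rows>=0.1
```

```bash
python3 -m creep '[[-1,5,0,0,0,0,0],[-1,8.5,0,0,0,0,0],[-1,8.5,0,0,0,0,120],[-1,8.5,0,0,0,0,255],[-1,8.5,0,0,0,0,255]]'; python3 -m creep '[[0,0,0,0,0,0,255],[0,0,0,0,0,0,255],[0,0,0,0,0,0,255],[0,0,0,0,0,0,255],[0,0,0,0,0,0,255]]'
```

```text
time: 40.48
tool_pos: [0.5559, 0.3298, 0.0048]
ee_rot: [-1.569, -0.0, 1.574]
wrist_force: [0.1, 0.4, -0.8]
width: 0.0675
time: 41.1
tool_pos: [0.5558, 0.3298, 0.0048]
ee_rot: [-1.569, -0.0, 1.574]
wrist_force: [-0.2, 0.2, 0.1]
width: 0.0473
```

```bash
python3 -m creep '[[0,-20,0,0,0,0,255],[0,-80,0,0,0,0,255],[0,-140,0,0,0,0,255],[0,-190,0,0,0,0,255],[0,-190,0,0,0,0,255]]'
python3 - <<'E'
from h import *
w=rackpt((-.062,0,.0)); print(w); plan((w[0],w[1],.2),75.6,0)
s=robot.snapshot('scene'); cv2.imwrite('pics/s17.png',cv2.resize(s['color'][90:240,240:390],None,fx=4,fy=4))
E
```

```text
time: 41.72
tool_pos: [0.5588, 0.331, 0.2036]
ee_rot: [-1.582, -0.006, 1.575]
wrist_force: [0.3, 0.1, 0.3]
width: 0.0469
[ 0.44864784 -0.23188123  0.        ]
 from [0.5588 0.331  0.2036] shift [-562.5   -1.1  112.3] rot [ 0.6 14.6  0.4] rows>=9.2
```

View pics/s17.png

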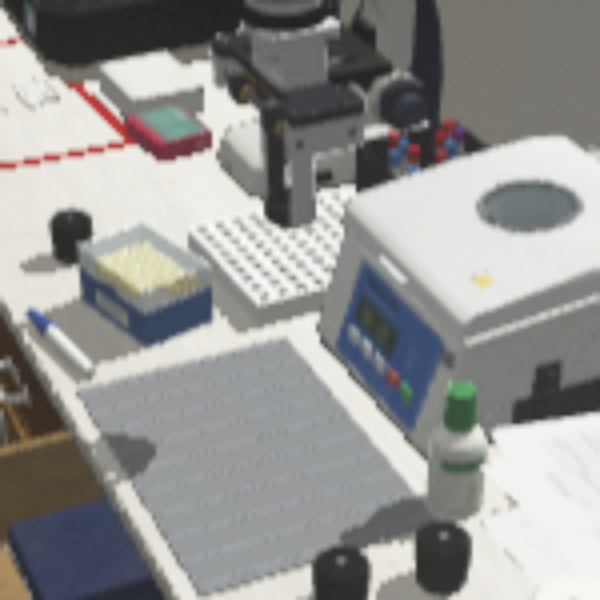

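```bash
python3 -m creep '[[-58,0,20,0,2,0,255],[-115,0,40,0,4,0,255],[-172,0,60,0,6,0,255],[-230,0,75,0,8,0,255],[-288,0,85,0,10,0,255]]'
python3 - <<'E'
from h import *
w=rackpt((-.062,0,.0)); plan((w[0],w[1],.2),75.6,0)
E
```

```text
time: 42.4
tool_pos: [0.4703, 0.0399, 0.1932]
ee_rot: [-1.566, 0.001, 1.399]
wrist_force: [0.3, -0.0, 0.4]
width: 0.0469
 from [0.4703 0.0399 0.1932] shift [-271.5   -6.7  -25. ] rot [-0.3  4.6 -0.1] rows>=4.4
```

```bash
python3 -m creep '[[-55,0,-5,0,1,0,255],[-110,0,-10,0,2,0,255],[-165,0,-15,0,3,0,255],[-220,0,-20,0,4,0,255],[-271,0,-25,0,5,0,255]]';  python3 -m creep '[[0,0,0,0,0,0,255],[0,0,0,0,0,0,255],[0,0,0,0,0,0,255]]'
python3 - <<'E'
from h import *
w=rackpt((-.062,0,.0)); plan((w[0],w[1],.06),75.6,0)
E
```

```text
time: 43.02
tool_pos: [0.4494, -0.2311, 0.1931]
ee_rot: [-1.565, -0.001, 1.311]
wrist_force: [-0.2, -0.2, 0.2]
width: 0.0468
time: 43.4
tool_pos: [0.4508, -0.2284, 0.1945]
ee_rot: [-1.568, -0.0, 1.315]
wrist_force: [0.4, 0.8, -1.4]
width: 0.0469
 from [ 0.4508 -0.2284  0.1945] shift [ -3.9 134.5   0.8] rot [-0.2 -0.3  0. ] rows>=2.2
```

```bash
python3 -m creep '[[-4,40,1,0,0,0,255],[-4,80,1,0,0,0,255],[-4,115,1,0,0,0,255],[-4,134,1,0,0,0,255],[-4,134,1,0,0,0,255]]';  python3 -m creep '[[0,0,0,0,0,0,255],[0,0,0,0,0,0,255]]'
python3 - <<'E'
from h import *
w=rackpt((-.062,0,.0)); plan((w[0],w[1],.0158),75.6,0)
s=robot.snapshot('scene'); cv2.imwrite('pics/s18.png',cv2.resize(s['color'][200:350,310:460],None,fx=4,fy=4))
E
```

```text
time: 44.02
tool_pos: [0.4475, -0.2314, 0.0592]
ee_rot: [-1.565, -0.001, 1.315]
wrist_force: [0.2, 0.8, -0.5]
width: 0.0472
time: 44.28
tool_pos: [0.4495, -0.2338, 0.0625]
ee_rot: [-1.571, 0.001, 1.313]
wrist_force: [0.9, -0.7, 0.8]
width: 0.0471
 from [ 0.4495 -0.2338  0.0625] shift [ 1.7 46.7  1.3] rot [ 0.  -0.4 -0.1] rows>=0.7
```

View pics/s18.png

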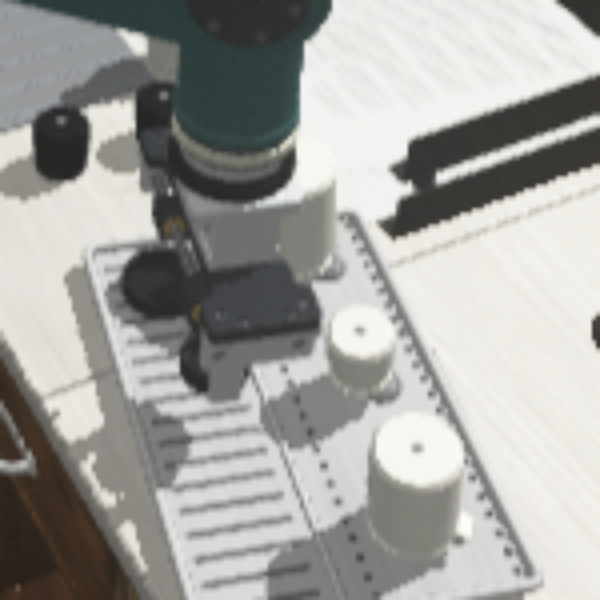

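```bash
python3 -m creep '[[2,20,1,0,0,0,255],[2,38,1,0,0,0,255],[2,43,1,0,0,0,255],[2,43,1,0,0,0,255],[2,43,1,0,0,0,255]]'; python3 -m creep '[[0,1,0,0,0,0,255],[0,2,0,0,0,0,255],[0,2,0,0,0,0,255]]'
python3 - <<'E'
from h import *
w=rackpt((-.062,0,.0)); plan((w[0],w[1],.0158),75.6,0)
E
```

```text
time: 44.95
tool_pos: [0.4485, -0.2317, 0.0186]
ee_rot: [-1.57, 0.001, 1.312]
wrist_force: [-0.0, -0.2, 0.1]
width: 0.0467
time: 45.32
tool_pos: [0.448, -0.2313, 0.0159]
ee_rot: [-1.569, 0.001, 1.313]
wrist_force: [-0.1, 0.2, -0.2]
width: 0.0471
 from [ 0.448  -0.2313  0.0159] shift [-0.4  0.1 -0.8] rot [-0.1 -0.4 -0. ] rows>=0.0
```

```bash
python3 -m creep '[[0,0.7,0,0,0,0,255],[0,0.7,0,0,0,0,255]]'; python3 -m creep '[[0,0,0,0,0,0,120],[0,0,0,0,0,0,105],[0,0,0,0,0,0,90],[0,0,0,0,0,0,70],[0,0,0,0,0,0,70]]'
```

```text
time: 45.58
tool_pos: [0.448, -0.2313, 0.0157]
ee_rot: [-1.569, 0.001, 1.313]
wrist_force: [-1.6, 0.8, 3.3]
width: 0.047
time: 46.2
tool_pos: [0.4479, -0.2312, 0.0151]
ee_rot: [-1.568, 0.0, 1.313]
wrist_force: [0.1, -0.5, 0.4]
width: 0.0681
```

```bash
python3 -m creep '[[0,-30,0,0,0,0,70],[0,-80,0,0,0,0,70],[0,-140,0,0,0,0,0],[0,-200,0,0,0,0,0],[0,-200,0,0,0,0,0]]'; python3 -m creep '[[60,-5,0,0,0,0,0],[120,-10,0,0,0,0,0],[180,-10,0,0,0,0,0],[240,-10,0,0,0,0,0],[300,-10,0,0,0,0,0]]'
python3 - <<'E'
from h import *
s=robot.snapshot('scene'); cv2.imwrite('pics/s19.png',cv2.resize(s['color'][200:350,310:460],None,fx=4,fy=4))
t=robot.snapshot('top'); cv2.imwrite('pics/t19.png',cv2.resize(t['color'][150:265,370:520],None,fx=5,fy=5))
def rk(p):
    th=np.radians(RK[2]); d=np.array(p[:2])-RK[:2]; return np.round([np.cos(th)*d[0]+np.sin(th)*d[1],-np.sin(th)*d[0]+np.cos(th)*d[1],p[2]],4)
for c in ('top','scene'):
  for n in 'tall_jar beaker small_jar large_lid small_lid'.split():
    for r in robot.landmark_of(n,c)[:3]: print(n,c,np.round(r['point'],4),round(r['p'],2),'rack',rk(r['point']))
E
```

```text
time: 46.82
tool_pos: [0.451, -0.233, 0.222]
ee_rot: [-1.581, 0.005, 1.313]
wrist_force: [0.5, -0.6, -1.0]
width: 0.0928
time: 47.45
tool_pos: [0.5247, 0.0606, 0.2235]
ee_rot: [-1.567, 0.001, 1.312]
wrist_force: [0.9, -0.5, -0.2]
width: 0.0939
tall_jar top [ 0.5789 -0.1451  0.0339] 0.77 rack [0.0426 0.1164 0.0339]
small_jar top [ 0.5602 -0.259   0.0271] 0.63 rack [0.0528 0.0015 0.0271]
small_jar top [0.4547 0.6877 0.0034] 0.6 rack [-0.2848  0.8922  0.0034]
small_jar top [0.5695 0.0442 0.0015] 0.56 rack [-0.0136  0.2975  0.0015]
large_lid top [ 0.478  -0.1206  0.0134] 0.78 rack [-0.0612  0.1151  0.0134]
small_lid top [ 0.4507 -0.2321  0.0115] 0.55 rack [-0.06    0.0003  0.0115]
tall_jar scene [ 0.5763 -0.145   0.0296] 0.68 rack [0.04   0.1159 0.0296]
beaker scene [ 0.5214 -0.3714  0.0299] 0.78 rack [ 0.0432 -0.117   0.0299]
small_jar scene [0.4753 0.0478 0.0014] 0.64 rack [-0.1057  0.2775  0.0014]
small_jar scene [ 0.5597 -0.2578  0.0287] 0.54 rack [0.052  0.0025 0.0287]
small_jar scene [ 5.631e-01  4.190e-02 -3.000e-04] 0.47 rack [-0.0192  0.2936 -0.0003]
large_lid scene [ 0.4781 -0.1182  0.0142] 0.55 rack [-0.0617  0.1174  0.0142]
small_lid scene [ 0.4725 -0.1203  0.0159] 0.61 rack [-0.0666  0.114   0.0159]
```

View pics/s19.png

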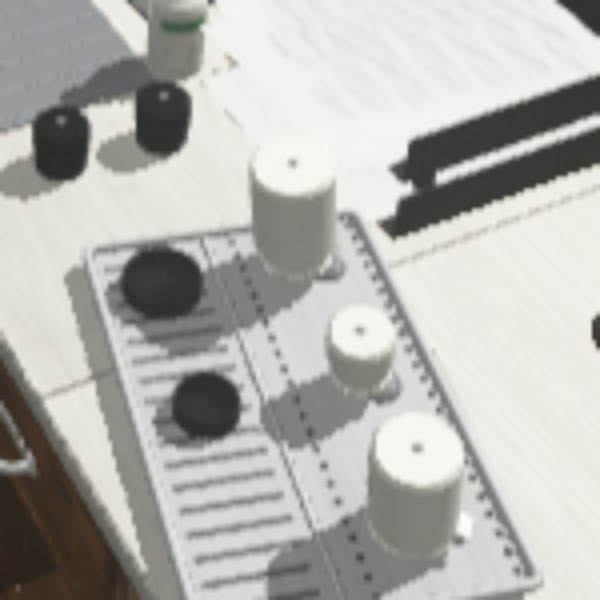

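View pics/t19.png

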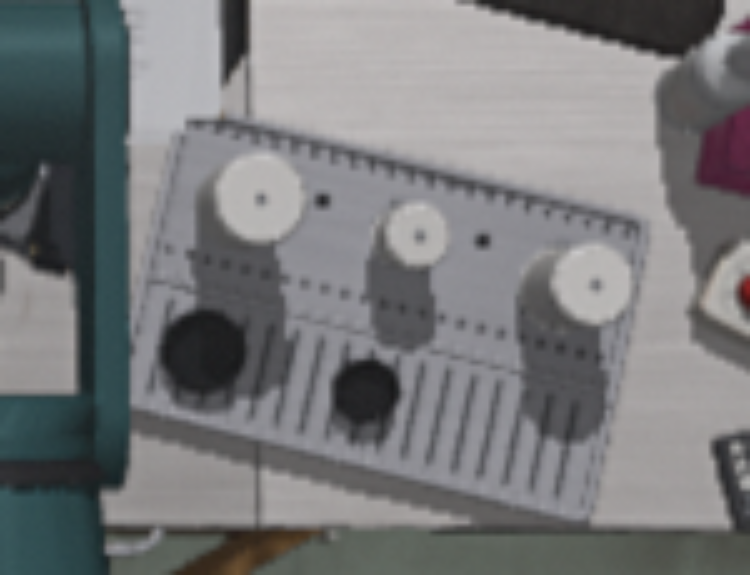

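```bash
python3 -m creep '[[0,-10,0,0,0,0,0],[0,-10,0,0,0,0,0],[0,-10,0,0,0,0,0],[0,-10,0,0,0,0,0]]'; python3 -c "
from bench import robot
print(robot.close_job())"
```

```text
time: 48.55
tool_pos: [0.525, 0.0588, 0.2349]
ee_rot: [-1.568, 0.001, 1.313]
wrist_force: [-0.5, -0.8, -1.3]
width: 0.0942
the job is handed in; nothing more can be done
None
```

I hung the tall jar on the long peg (rack left), the beaker on the middle-length peg (right) and the white small jar on the short peg (middle). I then laid the large and small lids in front of their jars. The job was handed in at 48.6 s with the gripper clear.

- **Last pictures:** both views show all three vessels hanging mouth down on their pegs and both lids lying hollow side up.
- **Mouths:** the networks put them at about z = 27–34 mm, against the tray surface at 14 mm, so they are clear.
- **Lids:** the large lid measured about (-61, 116) mm and the small lid (-60, 0) mm in the rack frame. The targets were (-62, 115) and (-62, 0).
- **Disagreements:** the top view missed the beaker. In the scene view, the small-lid search returned the large lid's place, so the small lid's position rests on the top view alone. The small-jar searches also kept reporting the black look-alikes, which I did not touch.
- **Contact force:** the highest I saw was about 15 N at the wrist, when the small jar met its peg. I backed off before letting go.

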